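Crank the vial reader on by one vial

ROBOT

A 6-joint arm with a two-finger parallel gripper is mounted at the origin on a cart in front of the work surface, level with it; the furniture and walls round the work are solid. World frame = base frame: x ahead of the robot, y to its left, z up, the work surface at z = 0. Lengths are in mm, angles in degrees, forces in N, time in s.
With the tool pointing down it reaches from about 300 to 850 mm from the base axis. Payload 4.2 kg.
Tool frame: the origin (TCP) lies midway between the tips of the shut fingers; the grasp point (between the pads) lies env.grasp_offset behind it (env.grasp_offset is the distance from the TCP to the grasp point, in mm); y points along the fingers, x is the direction in which the jaws open and shut, and the axes are right-handed (so a half turn about y gives the same grasp; the last joint's range is limited). The gripper opens to 91 mm and grips with 3 to 60 N. Pads are 32 mm wide; open, the fingers measure 118 mm over their backs; the gripper's body (76 mm by 178 mm) begins 60 mm behind the grasp point.
Start: joints at [-70.703, 18.312, 89.639, -0, 72.044, -1.146], TCP at [200.84, -538.804, 183.376] pointing down, gripper open.
Joint ranges: [-177.97, 177.97], [-48.28, 115.42], [12.27, 149.76], [-77.06, 257.06], [2.81, 150.46], [-146.56, 146.56]. Speed limits (degrees/s): [147.25, 147.25, 180, 180, 180, 180].

INTERFACE

Orientations are given as [roll, pitch, yaw] about the fixed x, y, z axes, in that order (R = Rz(yaw) Ry(pitch) Rx(roll)).
In Python, from workcell import state, vision, job, env gives the robot as it stands.
- The arm moves only by the shell command python3 -m handwheel 'ROWS' [FORCE]. ROWS is JSON, a list of rows, each a list of 3 entries, a list of its own where there are three numbers: the finger opening in cm, from 0 to 9.12, then the shift along the tool's x, y, z in cm, then the turn about the tool's y in degrees. A call has 1 to 10 rows; each row is the pose to reach, as a shift and turn from the pose measured when the call began, along the tool's axes at that moment; what a row does not reach only later rows make up. A row lasts 1/10 s, in which the tool goes at most 50 mm and 8.59 degrees, less where a joint would pass 70% of its speed; a pose out of reach is approached as far as the arm can. A call with a gripper value outside its range is refused whole. The fingers move at their own pace and stop on an object; FORCE is the grip in N (left out, the last holds). Time passes only in rows, so rows that repeat a pose let the fingers close. It gives the time, the measured TCP pose, the force and the opening at its end, in the units of the state.
- state(): the state, without advancing time (a new reading comes with each control period).
- vision.grab_frame(name): name is "scene" or "top" or "wrist"; returns the picture (420x560x3 uint8, red, green, blue); there is no depth.
- vision.camera_model(name): a dict with "fov_y" (degrees; the focal length in pixels is half the picture's height over the tangent of half this angle, whatever the lens; pixels are square), "cx", "cy" (the principal point, pixels), "extrinsics" (4x4, takes a point from world to camera coordinates). Camera axes: x right, y up, looking along -z (the intrinsics and any distortion apply to the point x, -y, -z); pixel columns grow to the right and rows downward; lengths in mm; the calibration is good to about 2 mm. The wrist camera is an equidistant fisheye: a pixel r from the principal point sees the ray r / f radians off the axis. A picture is of the moment at which its call begins: read the wrist's pose just before it. camera_model takes no time and is no camera call; for the wrist camera it gives the pose at the moment of the call.
- job.job_done(): hands the job in, once; it reports no verdict.
The state is a dict: "time_s": time; "qpos": joint angles; "qvel": joint speeds; "effort": joint torques, N m; "ee_pos": TCP position; "ee_rot": TCP orientation; "force": force on the tool from outside, world axes, zero at the start; "torque": the same for the moment, N m; "gripper_width": finger opening in mm.
Only numpy, scipy, OpenCV 4.12 (cv2) and the standard library are available. Lean on these libraries where they do the work, as an engineer would, in place of code of your own. Each camera call takes 0.05 s, during which the arm holds its last target.

TASK

The vial under the reader's arch has been read: bring the next one under it by pushing the hand wheel round by its upright handle, clockwise as seen from above, through exactly one full turn, so that the handle stands over the index tongue again. Push the handle with the fingertips or the outside of the fingers and do not grip or press it hard; do not crank backwards or run past the mark. Do not touch the vials, their tray or the arch, leave the loose things on the bench where they stand, and take the hand clear when done.

Things in the scene. Friction and masses are not known exactly. Their poses are not given: they have to be found in the camera images.
- wheel (a joint): the black hand wheel lying level on top of the reader's white gearbox: 116 mm over the rim, rim 12 mm thick with its top 96 mm above the worktop, three spokes, one steel handle. Turns about the vertical; value in rad, 0 at the start, grows clockwise as seen from above, one turn is 6.283. It has a dry friction of about 0.2 N m (4 N at the handle), no stops near, and stays where it is left
- grip: the upright steel handle on the wheel rim at the outer end of a spoke: a round grip 22 mm across (20 at its foot), 53 mm tall, from 98 to 151 mm above the worktop, its axis 52 mm from the wheel's axis. It does not spin. Origin at the centre of its foot; z up; its x axis points away from the wheel's axis
- grip_mid (a point): centre of the handle at half its height, 124.5 mm above the worktop, 52 mm from the wheel's axis
- wheel_axis (a point): point on the wheel's vertical axis 98 mm above the worktop, level with the foot of the handle. The hub below it reaches 99 mm
- index_tip (a point): round end of the flat dark steel tongue that sticks out from under the wheel rim, 74 mm from the wheel's axis and 70 mm above the worktop. It is fixed and marks the bearing at which the handle stands at the start; its bearing differs from run to run
- carriage (a joint): slide that carries the vial tray along its two rails, geared to the wheel: value in m, 0 at the start, +0.025 (one vial spacing, away from the wheel) for each clockwise turn
- vial_tray: grey tray 129 mm long with a row of five upright red-capped vials (21 mm across, 90 mm tall, 25 mm apart, tops 122 mm above the worktop). Origin under its middle; its x axis runs along the rails, away from the wheel. To be left untouched
- reader: the hand-cranked vial reader, fixed on the worktop: grey base plate 305x90x10 mm, white gearbox 88x84 mm, 60 mm high, under the wheel, two rails with the vial tray on them and a white arch 144 mm high, 86 mm wide. Origin on the worktop under the wheel's axis; its x axis runs along the rails towards the arch
- reading_place (a point): the place under the arch where a vial is read, 173.5 mm from the wheel's axis along the rails, 75 mm above the worktop. At the start the vial farthest from the wheel stands here
- sample_cup: white lidded plastic sample cup, 51 mm across, 63 mm tall, standing loose; origin under its centre
- lancet_carton: loose upright printed carton 46x62x85 mm; origin under its centre
- label_roll: loose roll of white labels lying flat, 66 mm across, 40 mm tall; origin under its centre
- strip_tub: loose white round tub 48 mm across, 107 mm tall; origin under its centre
- marker: loose black marker pen 12 mm thick, 135 mm long, lying in front of the reader, 12 mm high; origin under its centre
- dropper: loose white dropper bottle with a pointed cap, 33 mm across, 76 mm tall, standing near the front edge, to the left; origin under its centre

How it is judged:
By the outcome, as a careful person would: the job done as asked, in the order asked, and still so for the second after the job is handed in, with the robot touching nothing.
It also fails if it takes over 72 s, if anything falls off the work surface, if the arm or the gripper's body presses on something with over 40 N, if the wrist force passes 120 N, or if a joint passes its speed limit or range.

## Working session

There is one attempt and no reset: what is moved stays moved. The work goes in short steps, Python scripts to look and compute and a shell command to move; the robot and the scene stay as the last step left them, time stands still between calls to the robot, and variables do not carry over. Pictures are saved under pics/ and viewed, and the job is handed in when it is done.

```bash
ls; mkdir -p pics
python3 - <<'E'
from workcell import state, vision, job, env
import cv2
s=state();print(s, env.grasp_offset)
for n in ["scene","top","wrist"]:
    m=vision.camera_model(n);print(n,m)
    im=vision.grab_frame(n);cv2.imwrite(f"pics/a_{n}.png",im[:,:,::-1])
E
```

```text
pics
{'time_s': 0.0, 'qpos': array([-7.07027777e+01,  1.83485896e+01,  8.97045460e+01, -9.21496863e-04,
        7.20422402e+01, -1.14599839e+00]), 'qvel': array([-0.00132415,  0.07308508, -0.00219216, -0.00487858,  0.13819763,
        0.01114708]), 'effort': array([ 1.96117151e-03, -4.12466168e+01, -2.31972420e+01,  7.29023502e-02,
        4.56717331e-02, -1.47909363e-04]), 'ee_pos': array([ 200.65291016, -538.28171841,  182.56350094]), 'ee_rot': array([-89.99896843,   0.09537415, -69.55649357]), 'force': array([-0.49842223, -1.2381468 , -0.64571355]), 'torque': array([-0.00096362, -0.0075777 , -0.03559242]), 'gripper_width': 91.264912222637} 18.8
scene {'fov_y': 52.542408613514766, 'cx': 275.7403674134853, 'cy': 211.63851780116786, 'extrinsics': array([[-8.34102337e-01, -5.51604522e-01, -2.39648249e-03,
         4.31016767e+02],
       [ 4.08194247e-01, -6.20156646e-01,  6.69912824e-01,
        -3.10725158e+02],
       [-3.71013137e-01,  5.57797622e-01,  7.42435900e-01,
        -1.06874199e+03],
       [ 0.00000000e+00,  0.00000000e+00,  0.00000000e+00,
         1.00000000e+00]])}
t
[... 180 characters left out ...]

       [ 9.97481576e-01, -2.51885453e-02,  6.63026595e-02,
        -5.24931724e+02],
       [-6.57979385e-02,  2.03651161e-02,  9.97625127e-01,
        -1.25534006e+03],
       [ 0.00000000e+00,  0.00000000e+00,  0.00000000e+00,
         1.00000000e+00]])}
wrist {'fov_y': 65.70646984690485, 'cx': 275.79986417579016, 'cy': 211.81054693337833, 'extrinsics': array([[ 3.49789053e-01, -9.36826357e-01, -1.99883595e-03,
        -5.73978913e+02],
       [ 8.98192343e-01,  3.35968910e-01, -2.83505565e-01,
         3.25004234e+01],
       [ 2.66267033e-01,  9.73718041e-02,  9.58968508e-01,
        -3.92089319e+02],
       [ 0.00000000e+00,  0.00000000e+00,  0.00000000e+00,
         1.00000000e+00]])}
```

View pics/a_scene.png

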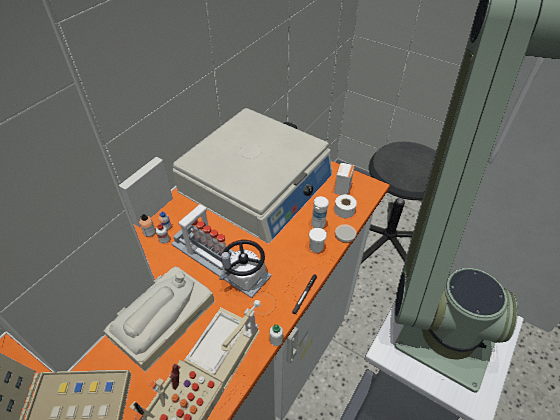

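View pics/a_top.png

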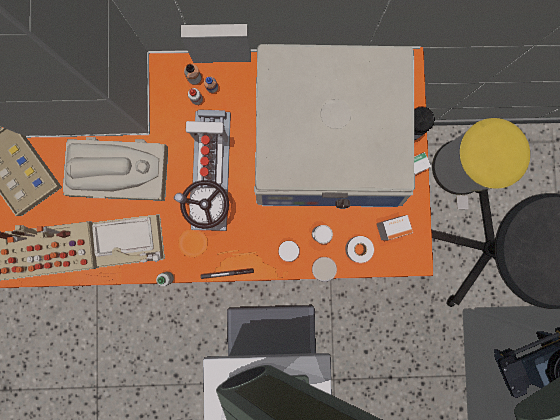

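View pics/a_wrist.png

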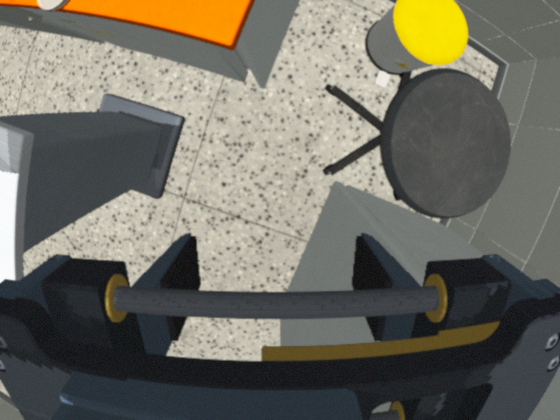

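The reader's wheel is at about (205,205) in the top view, with the vial row and arch above it. I'll zoom in.

Run:
```python
import cv2,numpy as np
a=cv2.imread("pics/a_top.png");b=cv2.imread("pics/a_scene.png")
c=cv2.resize(a[165:245,160:250],None,fx=6.6,fy=6.6,interpolation=cv2.INTER_CUBIC)
d=cv2.resize(b[195:310,160:290],None,fx=5,fy=5,interpolation=cv2.INTER_CUBIC)
cv2.imwrite("pics/z_top.png",c);cv2.imwrite("pics/z_scene.png",d)
```

```text
(no output)
```

View pics/z_top.png

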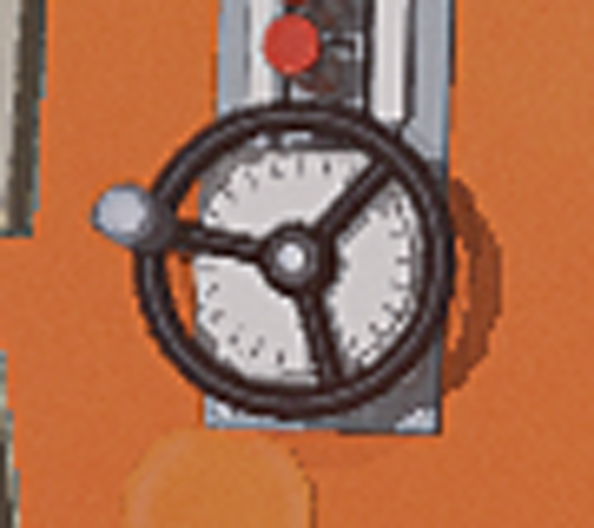

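View pics/z_scene.png

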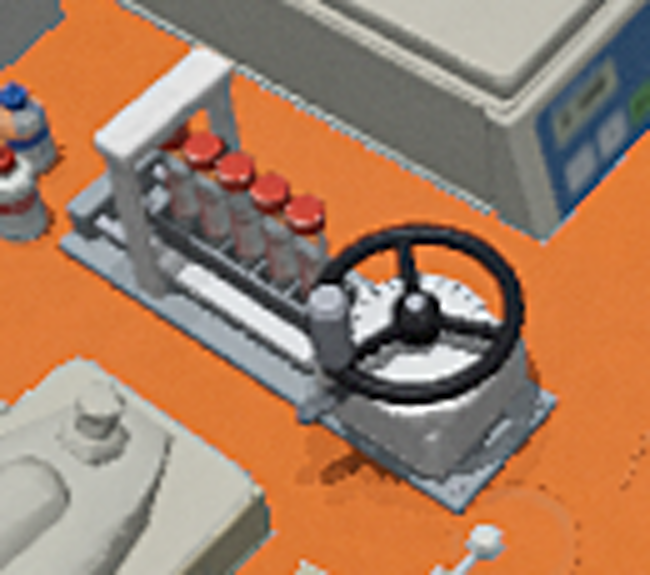

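```bash
cat > h.py <<'E'
import numpy as np, cv2
from workcell import state, vision, job, env
def ray(m,u,v):
    E=np.array(m['extrinsics']);f=210/np.tan(np.radians(m['fov_y']/2))
    d=np.array([(u-m['cx'])/f,-(v-m['cy'])/f,-1.]);R=E[:3,:3]
    return -R.T@E[:3,3], R.T@d
def onz(name,u,v,z):
    o,d=ray(vision.camera_model(name),u,v);return (o+d*(z-o[2])/d[2]).round(1)
def proj(name,p):
    m=vision.camera_model(name);E=np.array(m['extrinsics']);f=210/np.tan(np.radians(m['fov_y']/2))
    c=E[:3,:3]@np.array(p,float)+E[:3,3];return (m['cx']+f*c[0]/-c[2], m['cy']-f*c[1]/-c[2])
E
python3 - <<'E'
from h import *
a=cv2.imread("pics/a_top.png")
# rim ellipse: dark mask
g=a[150:260,150:260].max(axis=2)
m=(g<75).astype(np.uint8)
n,l,st,ce=cv2.connectedComponentsWithStats(m)
for i in range(1,n):
    if st[i,4]>40: print(i,st[i],ce[i])
cs,_=cv2.findContours(m,cv2.RETR_EXTERNAL,cv2.CHAIN_APPROX_NONE)
for c in cs:
    if len(c)>60:
        e=cv2.fitEllipse(c);print(e[0][0]+150,e[0][1]+150,e[1])
s=lambda x,y,X,Y,k:((x+.5)/k-.5+X,(y+.5)/k-.5+Y)
hub=s(292,257,160,165,6.6);hd=s(125,212,160,165,6.6)
W=onz("top",*hub,99);H=onz("top",*hd,151);print("top hub",W,"handle",H,np.hypot(*(H-W)[:2]))
hub=s(414,304,160,195,5);hd=s(328,300,160,195,5);tip=s(305,412,160,195,5)
W2=onz("scene",*hub,99);H2=onz("scene",*hd,151);T=onz("scene",*tip,70)
print("scene hub",W2,"handle",H2,np.hypot(*(H2-W2)[:2]),"tip",T,np.hypot(*(T-W2)[:2]))
for P in (H-W,H2-W2,T-W2): print(np.degrees(np.arctan2(P[1],P[0])))
# vial near, arch
print("near vial",onz("top",*s(291,44,160,165,6.6),122))
for n,u,v,z in (("cup",288,251,63),("tub",322,234,107),("roll",360,249,40),("marker",227,273,12),("dropper",163,279,76),("phone",142,167,60),("archL",187,127,144),("archR",222,127,144),("centrifL",258,195,200),("knob",178,197,151)): print(n,onz("top",u,v,z))
E
```

```text
12 [ 30  14  49  65 734] [55.90190736 52.96321526]
205.45104598999023 201.52756881713867 (44.8577995300293, 58.11164474487305)
top hub [532.9 136.4  99. ] handle [545.6 185.5 151. ] 50.715875226599415
scene hub [529.2 139.   99. ] handle [540.9 189.3 151. ] 51.642811697273025 tip [549.4 209.6  70. ] 73.43296262578541
75.49794744930848
76.90559385264625
74.03316909090658
near vial [606.1 132.3 122. ]
cup [415.5 -59.4  63. ]
tub [ 453.9 -139.1  107. ]
roll [ 415.2 -237.9   40. ]
marker [363.7  93.7  12. ]
dropper [357.6 239.1  76. ]
phone [628.9 290.8  60. ]
archL [705.7 165.6 144. ]
archR [703.9  85.8 144. ]
centrifL [540.5   5.  200. ]
knob [545.  186.7 151. ]
```

Run:
```python
from h import *
b=cv2.imread("pics/a_scene.png")
cv2.imwrite("pics/z_c.png",cv2.resize(b[100:250,170:340],None,fx=4,fy=4,interpolation=cv2.INTER_CUBIC))
a=cv2.imread("pics/a_top.png")
cv2.imwrite("pics/z_c2.png",cv2.resize(a[170:230,235:435],None,fx=4,fy=4,interpolation=cv2.INTER_CUBIC))
```

```text
(no output)
```

View pics/z_c.png

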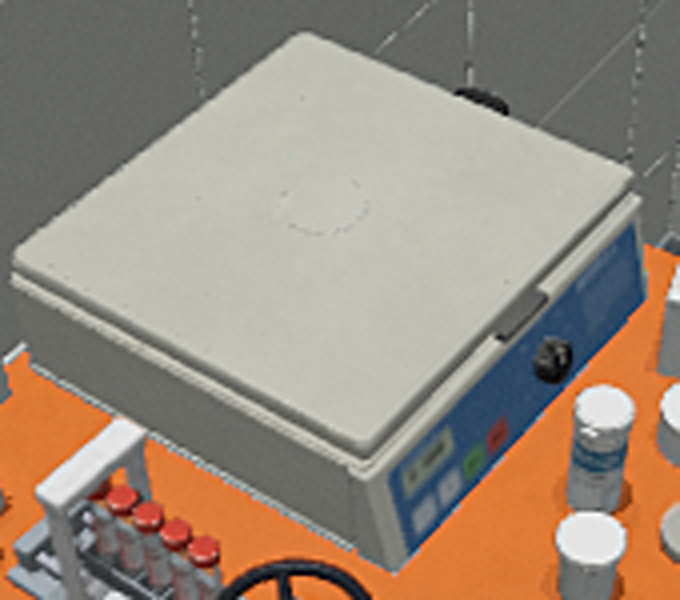

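View pics/z_c2.png

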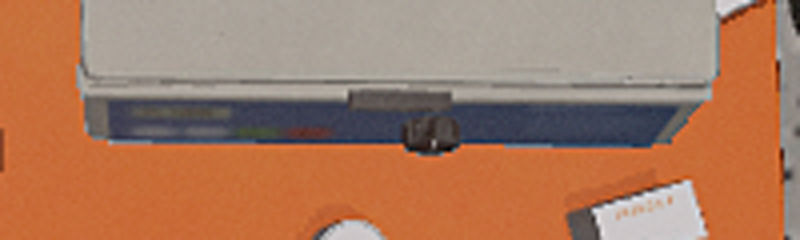

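```bash
python3 - <<'E'
from h import *
o1,d1=ray(vision.camera_model("scene"),262.5,211);o2,d2=ray(vision.camera_model("top"),256.7,189)
A=np.c_[d1,-d2];s=np.linalg.lstsq(A,o2-o1,rcond=None)[0];print(o1+d1*s[0],o2+d2*s[1])
print(onz("scene",268.5,242,0),onz("top",258,204.5,0))
E
python3 -m handwheel '[[0,[0,-2,0],0],[0,[0,-6,0],-8],[0,[0,-11,0],-16]]' 10
```

```text
[555.30758139   7.15453287 134.71283068] [560.34067874   9.98200131 135.34657781]
[541.6   1.5   0. ] [534.6  12.7   0. ]
time_s: 0.45
ee_pos: [200.3, -537.2, 291.7]
ee_rot: [-89.9, 0.4, -53.2]
force: [0.3, -1.5, 0.1]
gripper_width: 69.9
```

```bash
python3 -m handwheel '[[0,[-2.5,0,4],-5.3],[0,[-5,0,8],-10.6],[0,[-7.5,0,12],-15.9],[0,[-10,0,16],-21.2],[0,[-12.5,0,20],-26.5],[0,[-15,0,24],-31.8],[0,[-17.5,0,28],-37.1],[0,[-20,0,32],-42.4],[0,[-22.5,0,36],-47.7],[0,[-25,0,40],-53.2]]'
```

```text
time_s: 1.45
ee_pos: [371.1, -95.7, 294.2]
ee_rot: [-89.6, 0.1, 0.2]
force: [1.2, -1.2, 0.4]
gripper_width: 0.5
```

```bash
python3 -m handwheel '[[0,[1.5,0,4],0],[0,[3,0,8],0],[0,[4.5,0,12],0],[0,[6,0,16],0],[0,[7.5,0,20],0],[0,[9,0,24],0],[0,[9,0,28],0],[0,[9,0,28.5],0],[0,[9,0,28.5],0]]'
python3 - <<'E'
from h import *
s=state();print(s['ee_pos'],s['ee_rot'],s['force']);m=vision.camera_model("wrist");print(m['extrinsics'])
cv2.imwrite("pics/b_wrist.png",vision.grab_frame("wrist")[:,:,::-1])
E
```

```text
time_s: 2.35
ee_pos: [459.9, 190.3, 295.3]
ee_rot: [-89.7, 0.2, 0.3]
force: [0.2, -0.2, 0.6]
gripper_width: 0.4
[459.92847837 190.26422688 295.32560297] [-89.67970339   0.17409214   0.3092305 ] [ 0.20804855 -0.24278054  0.62497935]
[[ 9.99975215e-01  5.95791244e-03 -3.75128749e-03 -4.59859022e+02]
 [-6.76472682e-03  9.60730328e-01 -2.77401291e-01 -1.17891377e+02]
 [ 1.95124306e-03  2.77419792e-01  9.60746820e-01 -5.53377617e+02]
 [ 0.00000000e+00  0.00000000e+00  0.00000000e+00  1.00000000e+00]]
```

View pics/b_wrist.png

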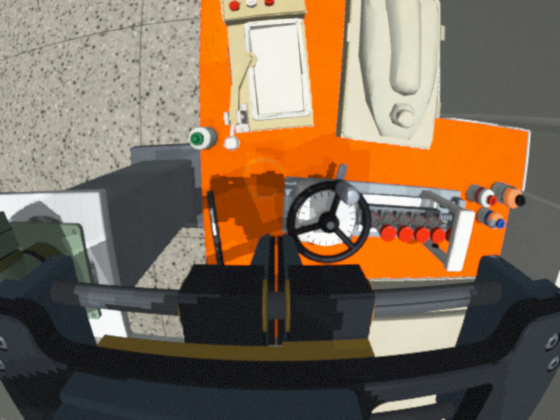

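Wrist view: the wheel hub is near (330,224), the handle top near (347,195) and the tongue near (341,172). The shut fingers are at (275,250). I'll measure from a crop of this frame.

```bash
cat >> h.py <<'E'
def fray(m,u,v):
    E=np.array(m['extrinsics']);f=210/np.tan(np.radians(m['fov_y']/2));R=E[:3,:3]
    du,dv=u-m['cx'],v-m['cy'];r=np.hypot(du,dv);t=r/f
    d=np.array([np.sin(t)*du/r,-np.sin(t)*dv/r,-np.cos(t)]);return -R.T@E[:3,3],R.T@d
def fonz(m,u,v,z):
    o,d=fray(m,u,v);return (o+d*(z-o[2])/d[2]).round(1)
E
python3 - <<'E'
from h import *
a=cv2.imread("pics/b_wrist.png")
cv2.imwrite("pics/z_w.png",cv2.resize(a[150:270,280:400],None,fx=5,fy=5,interpolation=cv2.INTER_CUBIC))
E
```

```text
(no output)
```

View pics/z_w.png

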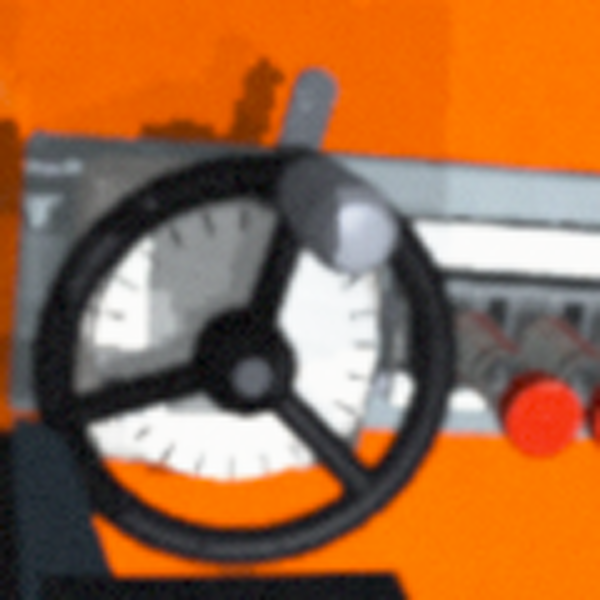

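Run:
```python
from h import *
m=vision.camera_model("wrist")
s=lambda x,y:((x+.5)/5-.5+280,(y+.5)/5-.5+150)
W=fonz(m,*s(250,376),99);H=fonz(m,*s(364,236),151);T=fonz(m,*s(316,86),70);V=fonz(m,*s(545,415),122)
R=fonz(m,*s(246,358),96)
print("hub",W,"rimc",R,"H",H,"tip",T,"vial",V)
for P in (H,T,V):
    d=P-W;print(np.hypot(d[0],d[1]),np.degrees(np.arctan2(d[1],d[0])))
```

```text
hub [529.5 136.2  99. ] rimc [528.7 140.2  96. ] H [544.8 186.3 151. ] tip [548.9 208.4  70. ] vial [603.6 133.2 122. ]
52.38415791057446 73.01789354645464
74.76095237488619 74.9599747191963
74.16070388015477 -2.3184010410313145
```

```bash
cat > wp.py <<'E'
from h import *
W=np.array([531.,137.2]);T0=74.8;A,B=13.5,16.
def pt(phi,gap=0.,r=11.):
    th=np.radians(T0-phi);h=W+52*np.array([np.cos(th),np.sin(th)]);t=np.array([np.sin(th),-np.cos(th)])
    # smallest lam with dist(rect at -lam t, origin)=r
    f=lambda l:np.hypot(max(abs(l*t[0])-A,0),max(abs(l*t[1])-B,0))-r
    from scipy.optimize import brentq
    l=brentq(f,5,60)
    return h-(l+gap)*t,l,h
def rows(phis,z=133.,gap=0.):
    p=state()['ee_pos'];print("at",p.round(1))
    for ph in phis:
        c,l,h=pt(ph,gap);print(ph,c.round(0),round(l,1),[round((c[0]-p[0])/10,1),round((p[2]-z)/10,1),round((c[1]-p[1])/10,1)])
E
python3 - <<'E'
from wp import *
rows([-15,0],gap=10)
rows([-15,0],gap=0)
E
```

```text
at [459.9 189.3 295.6]
-15 [497. 189.] 24.5 [np.float64(3.7), np.float64(16.3), np.float64(0.0)]
0 [510. 197.] 25.4 [np.float64(5.1), np.float64(16.3), np.float64(0.7)]
at [459.9 189.3 295.6]
-15 [507. 189.] 24.5 [np.float64(4.7), np.float64(16.3), np.float64(0.0)]
0 [520. 194.] 25.4 [np.float64(6.0), np.float64(16.3), np.float64(0.5)]
```

```bash
python3 -m handwheel '[[0,[2,3,0.3],0],[0,[4.3,6,0.6],0],[0,[4.3,9,0.6],0],[0,[4.3,12,0.6],0],[0,[4.3,14.5,0.6],0],[0,[4.3,16.2,0.6],0],[0,[4.3,16.2,0.6],0]]'
python3 - <<'E'
from wp import *
cv2.imwrite("pics/c_w.png",vision.grab_frame("wrist")[:,:,::-1])
cv2.imwrite("pics/c_s.png",cv2.resize(vision.grab_frame("scene")[170:320,150:300,::-1],None,fx=4,fy=4,interpolation=cv2.INTER_CUBIC))
rows([-4,0,8,16,24,32,40,48])
E
```

```text
time_s: 3.1
ee_pos: [500.7, 193.9, 131.4]
ee_rot: [-89.8, 0.4, 0.1]
force: [-0.0, 0.2, -0.2]
gripper_width: 0.3
at [502.9 195.2 134.2]
-4 [517. 193.] 25.0 [np.float64(1.4), np.float64(0.1), np.float64(-0.2)]
0 [520. 194.] 25.4 [np.float64(1.7), np.float64(0.1), np.float64(-0.1)]
8 [527. 195.] 26.7 [np.float64(2.4), np.float64(0.1), np.float64(0.0)]
16 [533. 197.] 28.6 [np.float64(3.1), np.float64(0.1), np.float64(0.1)]
24 [540. 197.] 30.9 [np.float64(3.7), np.float64(0.1), np.float64(0.2)]
32 [548. 196.] 31.9 [np.float64(4.5), np.float64(0.1), np.float64(0.1)]
40 [556. 193.] 31.7 [np.float64(5.3), np.float64(0.1), np.float64(-0.2)]
48 [564. 188.] 30.2 [np.float64(6.1), np.float64(0.1), np.float64(-0.8)]
```

View pics/c_w.png

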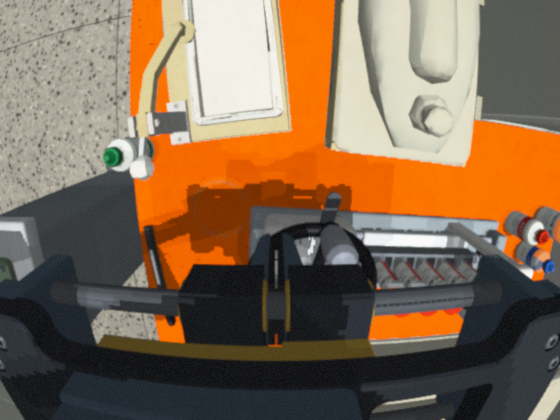

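View pics/c_s.png

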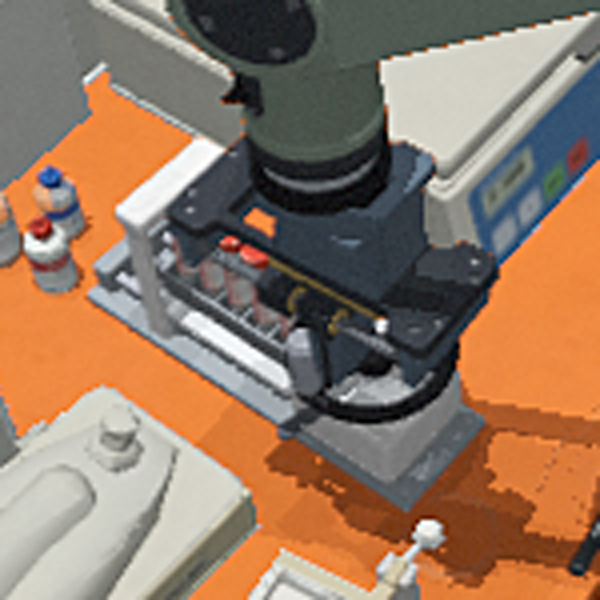

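The wrist view shows the handle at (343,245), just ahead of the closed fingers at (275,240), with nothing touched. I'll start pushing gently.

```bash
python3 -m handwheel '[[0,[0.7,0.1,-0.1],0],[0,[1.4,0.1,-0.2],0],[0,[1.7,0.1,-0.1],0],[0,[2.1,0.1,0],0],[0,[2.4,0.1,0],0],[0,[2.8,0.1,0.1],0],[0,[3.1,0.1,0.1],0],[0,[3.1,0.1,0.1],0]]'
python3 - <<'E'
from wp import *
cv2.imwrite("pics/d_w.png",cv2.resize(vision.grab_frame("wrist")[150:310,220:420,::-1],None,fx=4,fy=3.7,interpolation=cv2.INTER_CUBIC))
rows(range(16,100,8));print(state()['force'],state()['ee_rot'])
E
```

```text
time_s: 4.0
ee_pos: [534.2, 196.4, 133.0]
ee_rot: [-89.7, 0.1, 0.1]
force: [0.5, 0.5, 0.0]
gripper_width: 0.6
at [533.9 196.4 133. ]
16 [533. 197.] 28.6 [np.float64(-0.0), np.float64(0.0), np.float64(0.0)]
24 [540. 197.] 30.9 [np.float64(0.6), np.float64(0.0), np.float64(0.1)]
32 [548. 196.] 31.9 [np.float64(1.4), np.float64(0.0), np.float64(-0.0)]
40 [556. 193.] 31.7 [np.float64(2.2), np.float64(0.0), np.float64(-0.3)]
48 [564. 188.] 30.2 [np.float64(3.0), np.float64(0.0), np.float64(-0.9)]
56 [571. 181.] 28.5 [np.float64(3.7), np.float64(0.0), np.float64(-1.5)]
64 [577. 174.] 27.5 [np.float64(4.3), np.float64(0.0), np.float64(-2.2)]
72 [582. 167.] 27.0 [np.float64(4.8), np.float64(0.0), np.float64(-3.0)]
80 [585. 159.] 27.1 [np.float64(5.1), np.float64(0.0), np.float64(-3.7)]
88 [588. 152.] 27.7 [np.float64(5.4), np.float64(0.0), np.float64(-4.4)]
96 [590. 145.] 29.0 [np.float64(5.6), np.float64(0.0), np.float64(-5.1)]
[ 0.67593562  1.01405803 -1.20293798] [-89.69648928   0.12928445   0.13865915]
```

View pics/d_w.png

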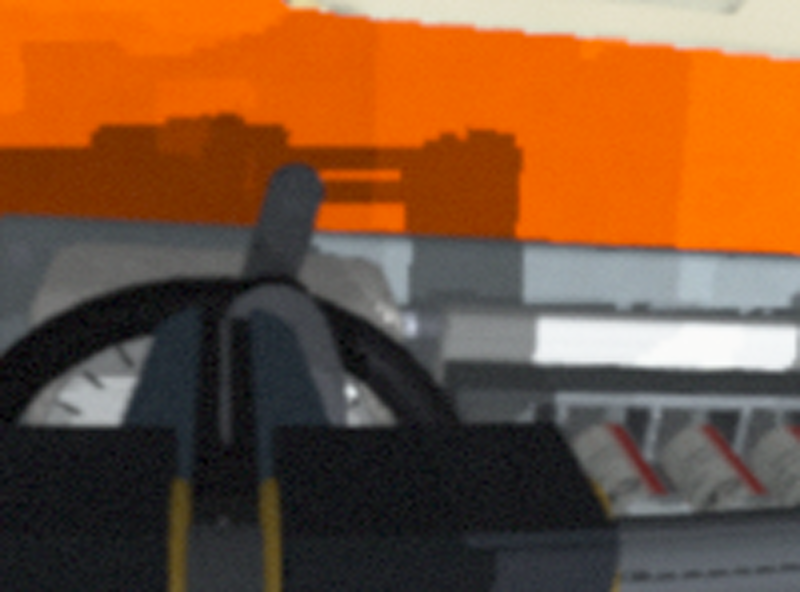

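Run:
```python
from wp import *
m=vision.camera_model("wrist")
for x,y in ((285,285),(232,310),(340,400)): print(fonz(m,220+x/4,150+y/3.7,98))
for x,y in ((130,420),(190,310),(250,310),(325,420)): print(fonz(m,220+x/4,150+y/3.7,133), fonz(m,220+x/4,150+y/3.7,160))
a=vision.grab_frame("top")[:,:,::-1]
cv2.imwrite("pics/d_t.png",cv2.resize(a[165:245,160:250],None,fx=6.6,fy=6.6,interpolation=cv2.INTER_CUBIC))
a=vision.grab_frame("scene")[:,:,::-1]
cv2.imwrite("pics/d_s.png",cv2.resize(a[195:310,160:290],None,fx=5,fy=5,interpolation=cv2.INTER_CUBIC))
```

```text
[545.6 195.   98. ]
[535.5 189.5  98. ]
[557.1 168.8  98. ]
[517.9 180.4 133. ] [520.1 193.1 160. ]
[528.3 202.2 133. ] [529.1 212.  160. ]
[538.2 202.2 133. ] [537.7 212.  160. ]
[551.3 180.5 133. ] [549.  193.2 160. ]
```

View pics/d_s.png

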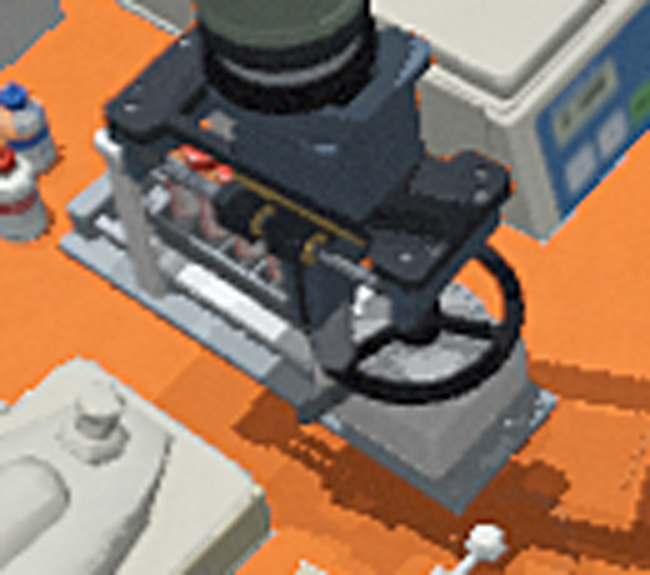

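View pics/d_t.png

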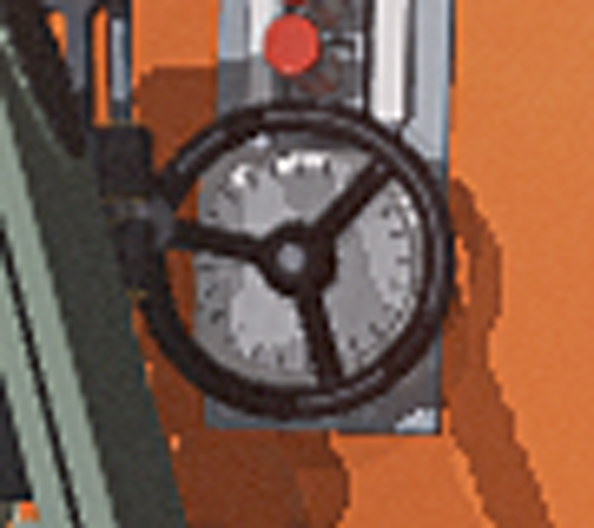

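```bash
cat >> h.py <<'E'
def fproj(m,p):
    E=np.array(m['extrinsics']);f=210/np.tan(np.radians(m['fov_y']/2))
    c=E[:3,:3]@np.array(p,float)+E[:3,3];n=np.hypot(c[0],c[1]);t=np.arctan2(n,-c[2])
    return np.array([m['cx']+f*t*c[0]/n,m['cy']-f*t*c[1]/n])
E
python3 - <<'E'
from wp import *
m=vision.camera_model("wrist");p=state()['ee_pos'];print(p)
im=vision.grab_frame("wrist")
z=np.zeros(3)
for dy in (16,11,6,0,-16):
  for dz in (0,20,40):
    u=fproj(m,p+[0,dy,dz]);print(dy,dz,u.round(1))
c=cv2.resize(im[200:300,225:345,::-1],None,fx=6,fy=6,interpolation=cv2.INTER_CUBIC)
c=cv2.convertScaleAbs(c,alpha=2.2,beta=10);cv2.imwrite("pics/e_w.png",c)
E
```

```text
[533.70087056 196.30199821 133.06912201]
16 0 [276.  219.1]
16 20 [275.9 229.2]
16 40 [275.8 241.5]
11 0 [276.  226.4]
11 20 [275.9 237.1]
11 40 [275.8 250.2]
6 0 [276.  233.6]
6 20 [275.9 244.9]
6 40 [275.8 258.6]
0 0 [275.9 242. ]
0 20 [275.9 254. ]
0 40 [275.8 268.5]
-16 0 [275.9 263.8]
-16 20 [275.8 277.3]
-16 40 [275.7 293.4]
```

View pics/e_w.png

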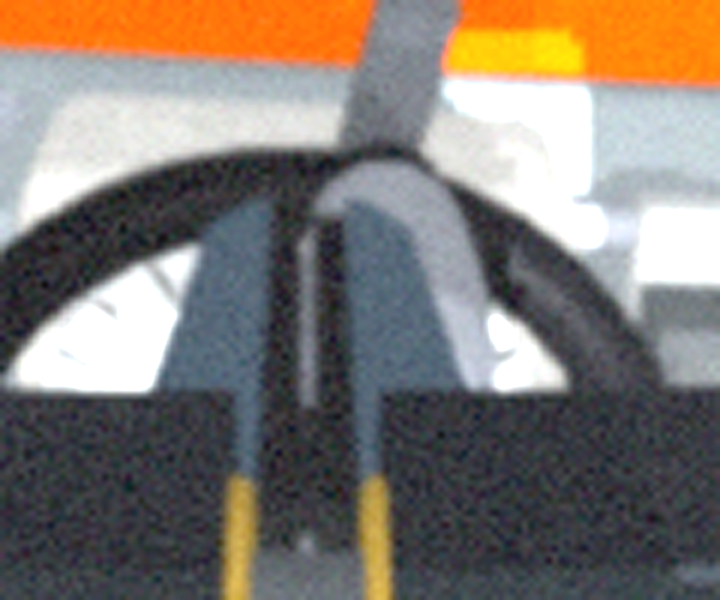

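Run:
```python
from wp import *
m=vision.camera_model("wrist")
im=vision.grab_frame("wrist")[:,:,::-1]
c=cv2.resize(im[200:300,225:345],None,fx=6,fy=6,interpolation=cv2.INTER_CUBIC);c=cv2.convertScaleAbs(c,alpha=2,beta=10)
for ph,col in ((0,(0,255,0)),(10,(0,0,255))):
  h=pt(ph)[2]
  for z,r in((98,10),(151,11)):
    P=[(fproj(m,[h[0]+r*np.cos(a),h[1]+r*np.sin(a),z])-[225,200]+.5)*6 for a in np.linspace(0,6.28,40)]
    cv2.polylines(c,[np.int32(P)],False,col,1)
P=[(fproj(m,[W[0]+58*np.cos(a),W[1]+58*np.sin(a),96])-[225,200]+.5)*6 for a in np.linspace(0,6.28,200)]
cv2.polylines(c,[np.int32(P)],False,(255,255,0),1)
cv2.imwrite("pics/f_w.png",c);print(state()['force'],state()['torque'])
```

```text
[-0.38491369 -0.01517428  0.0122197 ] [-0.01973138 -0.08075019  0.01992235]
```

View pics/f_w.png

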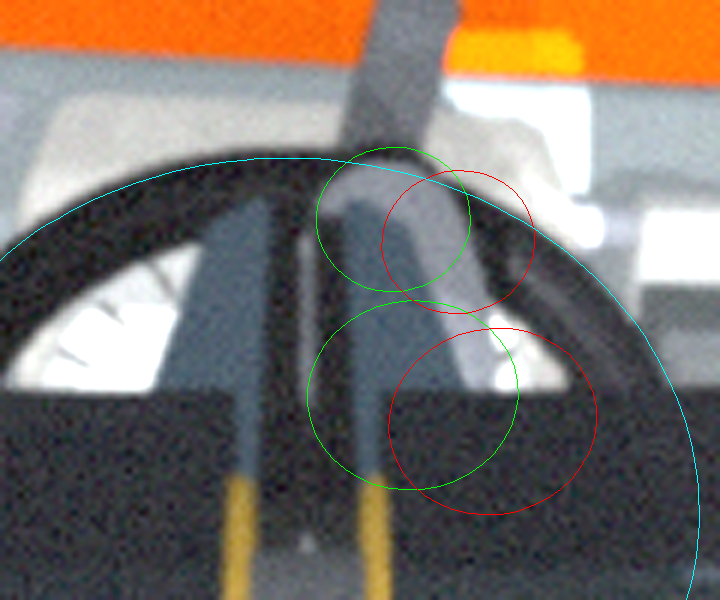

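Run:
```python
from wp import *
p=state()['ee_pos'];a=vision.grab_frame("scene")[:,:,::-1];b=cv2.imread("pics/a_scene.png")
o=[]
for im in (a,b):
  c=cv2.resize(im[235:285,205:255],None,fx=8,fy=8,interpolation=cv2.INTER_CUBIC);c=cv2.convertScaleAbs(c,alpha=1.5)
  for q,col in((p,(0,0,255)),(p+[0,16,0],(255,0,255)),(np.array([544.,187,151]),(0,255,0)),(np.array([544,187.,98]),(0,255,0)),(np.array([544,187.,133]),(255,255,0))):
    u=(np.array(proj("scene",q))-[205,235]+.5)*8;cv2.circle(c,tuple(int(x) for x in u),3,col,-1)
  o.append(c)
cv2.imwrite("pics/g_s.png",np.hstack(o))
```

```text
(no output)
```

View pics/g_s.png

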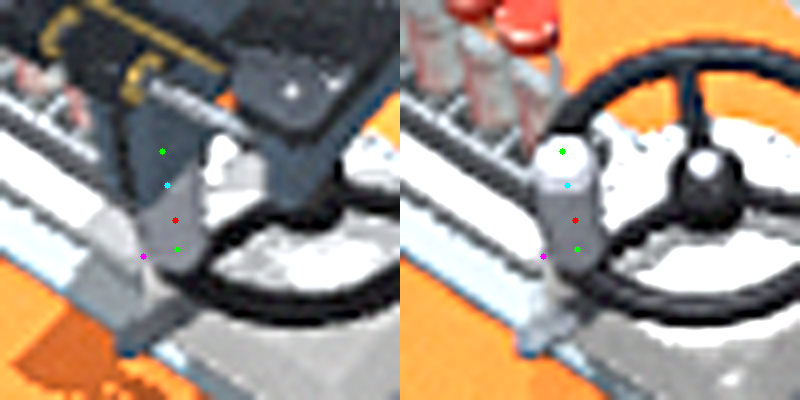

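The scene zoom shows the lower edge of the fingers running from (200,150) to (140,205), above the handle top at (162,150). The real fingertips are therefore about 20 mm higher than the reported TCP, and they passed over the handle without touching it. The wheel hasn't moved. I'll back off, go lower and check.

```bash
python3 -m handwheel '[[0,[-2,0,-0.2],0],[0,[-3.6,0,-0.2],0],[0,[-3.6,0.6,-0.2],0],[0,[-3.6,1.2,-0.2],0],[0,[-3.6,1.2,-0.2],0],[0,[-3.6,1.2,-0.2],0]]'
python3 - <<'E'
from wp import *
st=state();p=st['ee_pos'];print(p,st['force'],st['gripper_width']);a=vision.grab_frame("scene")[:,:,::-1]
w=vision.grab_frame("wrist")[:,:,::-1];m=vision.camera_model("wrist")
c=cv2.resize(a[225:285,195:255],None,fx=9,fy=9,interpolation=cv2.INTER_CUBIC);c=cv2.convertScaleAbs(c,alpha=1.5)
d=cv2.resize(w[200:300,225:345],None,fx=6,fy=6,interpolation=cv2.INTER_CUBIC);d=cv2.convertScaleAbs(d,alpha=2)
for dz,col in((0,(0,0,255)),(20,(0,255,0))):
  for dy in (-16,16):
    u=(np.array(proj("scene",p+[0,dy,dz]))-[195,225]+.5)*9;cv2.circle(c,tuple(int(x) for x in u),3,col,-1)
    u=(fproj(m,p+[0,dy,dz])-[225,200]+.5)*6;cv2.circle(d,tuple(int(x) for x in u),3,col,-1)
cv2.imwrite("pics/h_s.png",c);cv2.imwrite("pics/h_w.png",d)
E
```

```text
time_s: 4.9
ee_pos: [498.3, 194.3, 120.8]
ee_rot: [-89.7, 0.1, 0.1]
force: [-0.4, -0.1, 0.1]
gripper_width: 0.7
[498.27458407 194.30348259 120.79111922] [-0.39019522 -0.0644736   0.06789134] 0.6926028818758141
```

View pics/h_s.png

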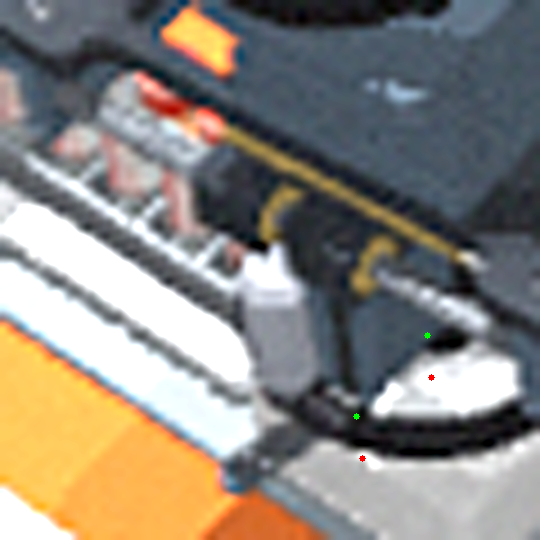

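View pics/h_w.png

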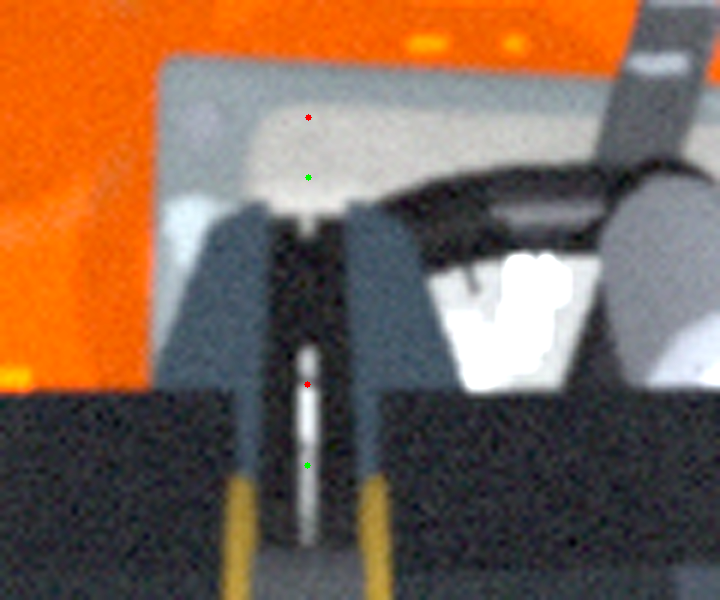

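Run:
```python
from wp import *
p=state()['ee_pos']
m=vision.camera_model("wrist")
for sx,sy in ((348,397),(352,405)):
  for wx,wy in ((350,203),(375,210),(395,220)):
    o1,d1=fray(m,225+wx/6-.5,200+wy/6-.5);o2,d2=ray(vision.camera_model("scene"),195+sx/9-.5,225+sy/9-.5)
    s=np.linalg.lstsq(np.c_[d1,-d2],o2-o1,rcond=None)[0];P,Q=o1+d1*s[0],o2+d2*s[1];print(((P+Q)/2-p).round(1),np.linalg.norm(P-Q).round(1))
```

```text
[ 4.  14.4 23.5] 0.5
[ 6.6 11.7 18. ] 0.6
[ 8.9  9.  13.2] 0.2
[ 4.2 12.7 17.8] 0.1
[ 6.9  9.8 12.1] 0.1
[9.3 7.1 7.1] 0.5
```

```bash
sed -i 's/W=np.array.*/W=np.array([530.,137.]);T0=74.8;A,B=11.,14./' wp.py; python3 -m handwheel '[[0,[0,0.6,0],0],[0,[0,1.1,0],0],[0,[0,1.1,0],0]]'
python3 - <<'E'
from wp import *
rows([-4,0,4,8,16,24,32,40],z=110)
c=vision.grab_frame("scene")[225:285,195:255,::-1]
c=cv2.resize(c,None,fx=9,fy=9,interpolation=cv2.INTER_CUBIC);cv2.imwrite("pics/i_s.png",cv2.convertScaleAbs(c,alpha=1.5))
E
```

```text
time_s: 5.3
ee_pos: [497.6, 194.1, 109.1]
ee_rot: [-89.7, 0.2, 0.1]
force: [0.5, -0.1, -0.6]
gripper_width: 0.2
at [497.6 194.1 109.1]
-4 [518. 192.] 22.4 [np.float64(2.1), np.float64(-0.1), np.float64(-0.2)]
0 [522. 193.] 22.8 [np.float64(2.4), np.float64(-0.1), np.float64(-0.1)]
4 [525. 194.] 23.3 [np.float64(2.8), np.float64(-0.1), np.float64(-0.0)]
8 [528. 194.] 23.9 [np.float64(3.1), np.float64(-0.1), np.float64(0.0)]
16 [535. 195.] 25.7 [np.float64(3.7), np.float64(-0.1), np.float64(0.1)]
24 [541. 195.] 27.7 [np.float64(4.4), np.float64(-0.1), np.float64(0.1)]
32 [549. 193.] 28.7 [np.float64(5.1), np.float64(-0.1), np.float64(-0.1)]
40 [556. 190.] 28.7 [np.float64(5.9), np.float64(-0.1), np.float64(-0.4)]
```

View pics/i_s.png

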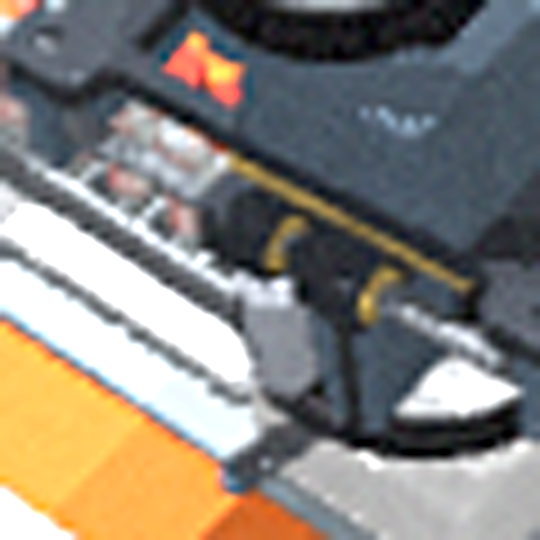

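```bash
python3 -m handwheel '[[0,[1,-0.1,-0.2],0],[0,[2,-0.1,-0.2],0],[0,[2.4,-0.1,-0.1],0],[0,[2.8,-0.1,0],0],[0,[3.1,-0.1,0],0],[0,[3.5,-0.1,0.1],0],[0,[3.7,-0.1,0.1],0],[0,[3.7,-0.1,0.1],0]]'
cat > look.py <<'E'
from wp import *
import sys
n=sys.argv[1];s=state();print(s['ee_pos'].round(1),s['force'].round(1),s['time_s'])
for k in sys.argv[2:]:
    a=vision.grab_frame(k)[:,:,::-1]
    if k=="scene": c=cv2.resize(a[195:310,160:290],None,fx=5,fy=5,interpolation=cv2.INTER_CUBIC)
    elif k=="top": c=cv2.resize(a[165:245,160:250],None,fx=6.6,fy=6.6,interpolation=cv2.INTER_CUBIC)
    else: c=cv2.resize(a[150:300,180:400],None,fx=3.6,fy=3.6,interpolation=cv2.INTER_CUBIC)
    cv2.imwrite(f"pics/{n}_{k}.png",cv2.convertScaleAbs(c,alpha=1.4))
E
python3 look.py j scene wrist
```

```text
time_s: 6.15
ee_pos: [533.2, 193.9, 110.1]
ee_rot: [-89.9, 0.4, 0.1]
force: [-4.8, -3.9, 2.7]
gripper_width: 0.6
[533.2 193.9 110.1] [-4.8 -3.9  2.7] 6.15
```

View pics/j_wrist.png

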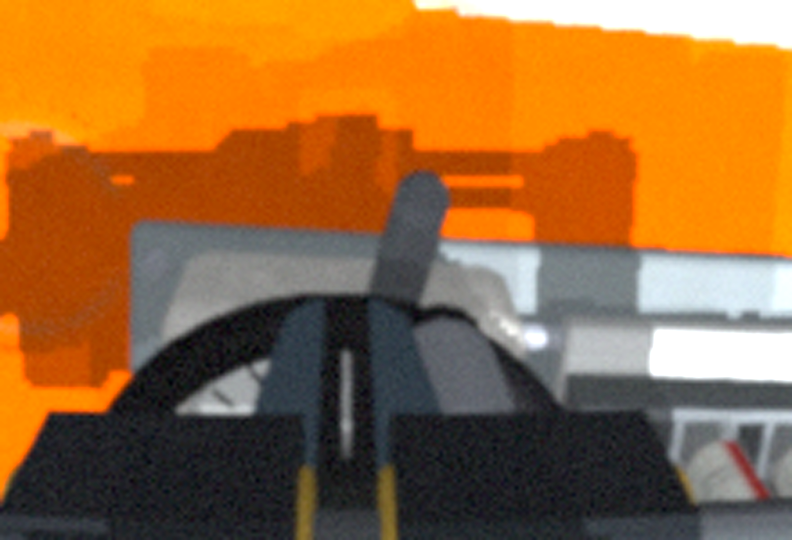

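View pics/j_scene.png

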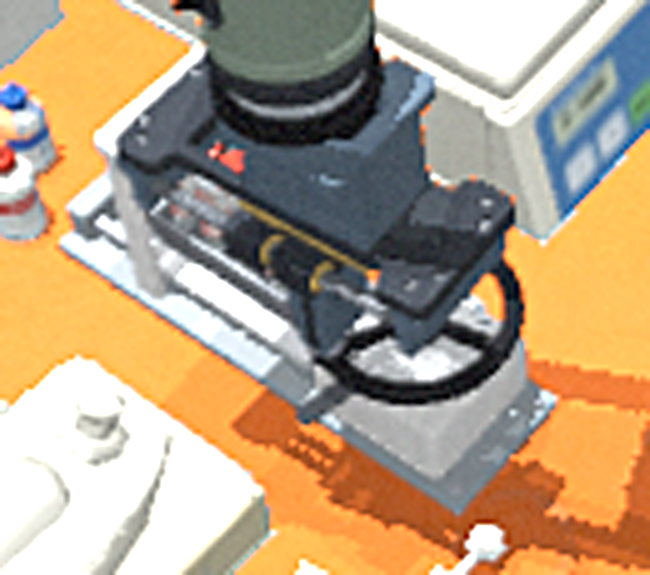

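Contact is made: about 6 N on the tool, the handle has left the tongue clockwise, and it sits just to the right of the fingers at (465,370). Pushing on.

Run:
```python
from wp import *
rows(range(16,90,8),z=110)
```

```text
at [533.1 194.  110.1]
16 [535. 195.] 25.7 [np.float64(0.2), np.float64(0.0), np.float64(0.1)]
24 [541. 195.] 27.7 [np.float64(0.8), np.float64(0.0), np.float64(0.1)]
32 [549. 193.] 28.7 [np.float64(1.6), np.float64(0.0), np.float64(-0.1)]
40 [556. 190.] 28.7 [np.float64(2.3), np.float64(0.0), np.float64(-0.4)]
48 [564. 185.] 27.9 [np.float64(3.1), np.float64(0.0), np.float64(-0.9)]
56 [571. 179.] 26.4 [np.float64(3.8), np.float64(0.0), np.float64(-1.5)]
64 [576. 172.] 25.5 [np.float64(4.3), np.float64(0.0), np.float64(-2.2)]
72 [581. 165.] 25.0 [np.float64(4.8), np.float64(0.0), np.float64(-2.9)]
80 [584. 157.] 25.1 [np.float64(5.1), np.float64(0.0), np.float64(-3.7)]
88 [586. 150.] 25.7 [np.float64(5.3), np.float64(0.0), np.float64(-4.4)]
```

```bash
python3 -m handwheel '[[0,[0.4,0,0.1],0],[0,[0.8,0,0.1],0],[0,[1.6,0,-0.1],0],[0,[2.3,0,-0.4],0],[0,[3.1,0,-0.9],0],[0,[3.8,0,-1.5],0],[0,[4.1,0,-1.9],0],[0,[4.1,0,-1.9],0]]'
python3 look.py k scene wrist;  python3 - <<'E'
from wp import *
rows(range(56,148,8),z=110)
E
```

```text
time_s: 7.05
ee_pos: [562.8, 170.9, 109.0]
ee_rot: [-90.3, 1.8, 0.0]
force: [-23.1, -9.1, 14.8]
gripper_width: 0.3
[562.8 170.9 109. ] [-23.1  -9.1  14.8] 7.05
at [562.9 171.  108.9]
56 [571. 179.] 26.4 [np.float64(0.8), np.float64(-0.1), np.float64(0.8)]
64 [576. 172.] 25.5 [np.float64(1.3), np.float64(-0.1), np.float64(0.1)]
72 [581. 165.] 25.0 [np.float64(1.8), np.float64(-0.1), np.float64(-0.6)]
80 [584. 157.] 25.1 [np.float64(2.1), np.float64(-0.1), np.float64(-1.4)]
88 [586. 150.] 25.7 [np.float64(2.4), np.float64(-0.1), np.float64(-2.1)]
96 [588. 143.] 26.8 [np.float64(2.5), np.float64(-0.1), np.float64(-2.8)]
104 [589. 136.] 28.2 [np.float64(2.6), np.float64(-0.1), np.float64(-3.5)]
112 [589. 128.] 28.8 [np.float64(2.6), np.float64(-0.1), np.float64(-4.2)]
120 [587. 120.] 28.5 [np.float64(2.4), np.float64(-0.1), np.float64(-5.1)]
128 [583. 112.] 27.2 [np.float64(2.0), np.float64(-0.1), np.float64(-5.9)]
136 [577. 104.] 25.1 [np.float64(1.4), np.float64(-0.1), np.float64(-6.7)]
144 [570.  97.] 23.5 [np.float64(0.8), np.float64(-0.1), np.float64(-7.4)]
```

View pics/k_wrist.png

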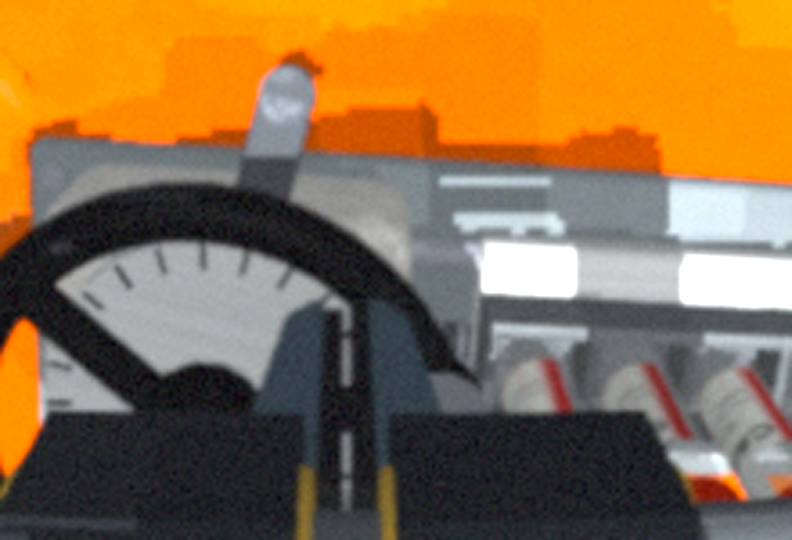

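View pics/k_scene.png

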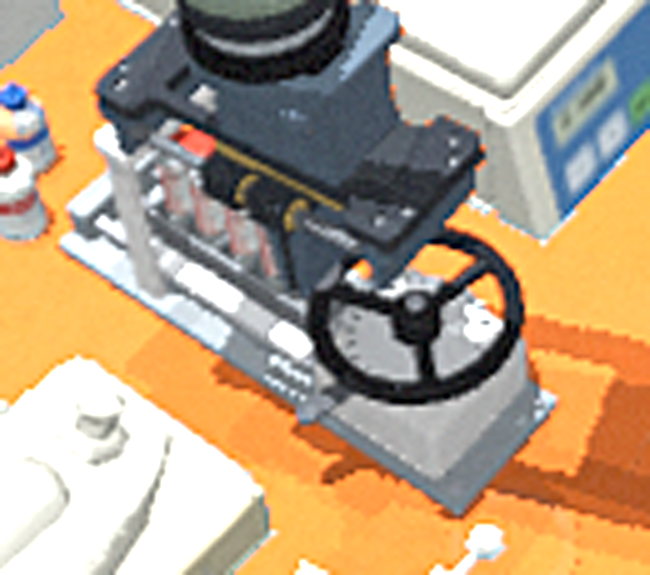

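Run:
```python
from wp import *
for x,y in ((360,292),(470,278),(423,370),(414,306)):
    P=onz("scene",160+(x+.5)/5-.5,195+(y+.5)/5-.5,94);d=P[:2]-W;print(P,np.hypot(*d),np.degrees(np.arctan2(d[1],d[0])))
```

```text
[560.2 145.6  94. ] 31.400636936215207 15.89526837258128
[516.9 106.1  94. ] 33.56218109718141 -112.97442976567666
[502.9 167.3  94. ] 40.65095324835571 131.80911318797024
[530.9 137.3  94. ] 0.9486832980504958 18.434948822923097
```

Run:
```python
from wp import *
a=vision.grab_frame("scene")[:,:,::-1]
cv2.imwrite("pics/l_s.png",cv2.convertScaleAbs(cv2.resize(a[190:290,165:275],None,fx=7,fy=6,interpolation=cv2.INTER_CUBIC),alpha=1.3))
a=vision.grab_frame("top")[:,:,::-1]
cv2.imwrite("pics/l_t.png",cv2.convertScaleAbs(cv2.resize(a[100:245,130:260],None,fx=4,fy=4,interpolation=cv2.INTER_CUBIC),alpha=1.3))
print(state()['torque'],state()['qpos'],state()['effort'])
```

```text
[-1.86096673  4.08977446 -0.44908763] [15.68186585 23.62324901 92.69900276  0.17264193 65.49290837 15.53385359] [  1.45591009 -36.0074079  -29.65001464   0.79786632  -8.01011145
  -0.46190517]
```

View pics/l_s.png

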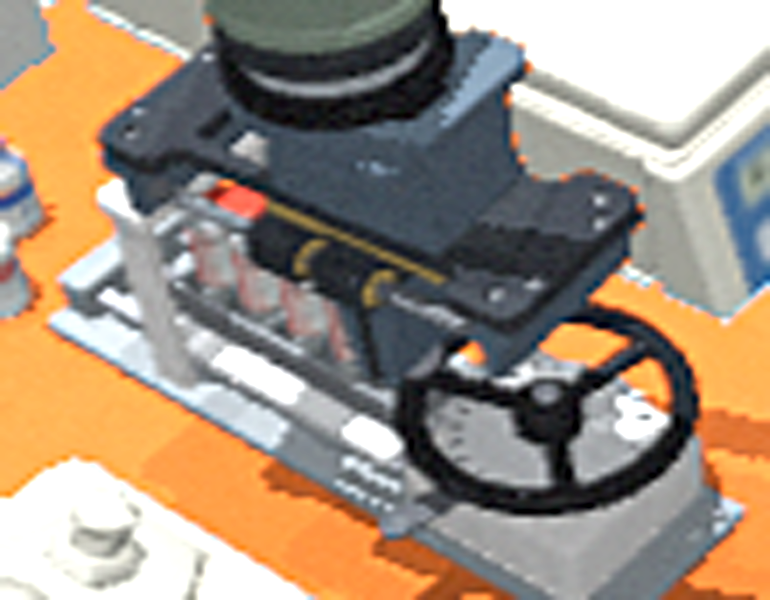

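View pics/l_t.png

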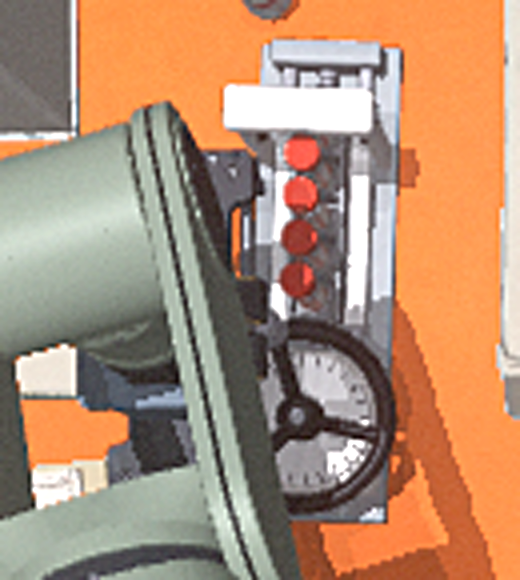

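The tool is pressing on the handle's inner side with its slanted finger face: about 28 N, pointing the wrong way. The wheel stands at about 62° by the spokes. I'll back off and get behind the handle with the fingers' flat side.

```bash
sed -i 's/A,B=11.,14./A,B=14.,17./' wp.py; python3 -m handwheel '[[0,[-0.8,-0.1,0],0],[0,[-1.5,-0.1,0],0],[0,[-1.5,-0.1,1],0],[0,[-1.3,-0.1,2.2],0],[0,[0,-0.1,2.5],0],[0,[1.5,-0.1,2.5],0],[0,[1.5,-0.1,2.5],0]]'; python3 look.py m scene
python3 - <<'E'
from wp import *
for g in (0,):rows(range(56,160,8),z=110)
E
```

```text
time_s: 7.95
ee_pos: [580.3, 197.6, 109.0]
ee_rot: [-90.3, 1.7, 0.1]
force: [-0.5, -0.4, 0.4]
gripper_width: 0.3
[580.3 197.6 109. ] [-0.5 -0.4  0.4] 7.95
at [578.8 197.2 108.9]
56 [570. 182.] 29.6 [np.float64(-0.9), np.float64(-0.1), np.float64(-1.5)]
64 [576. 175.] 28.5 [np.float64(-0.3), np.float64(-0.1), np.float64(-2.2)]
72 [581. 168.] 28.0 [np.float64(0.2), np.float64(-0.1), np.float64(-3.0)]
80 [584. 160.] 28.1 [np.float64(0.6), np.float64(-0.1), np.float64(-3.7)]
88 [587. 153.] 28.8 [np.float64(0.8), np.float64(-0.1), np.float64(-4.4)]
96 [589. 146.] 30.0 [np.float64(1.1), np.float64(-0.1), np.float64(-5.1)]
104 [591. 140.] 31.9 [np.float64(1.2), np.float64(-0.1), np.float64(-5.8)]
112 [591. 132.] 33.0 [np.float64(1.3), np.float64(-0.1), np.float64(-6.5)]
120 [590. 123.] 32.7 [np.float64(1.1), np.float64(-0.1), np.float64(-7.4)]
128 [586. 114.] 31.1 [np.float64(0.7), np.float64(-0.1), np.float64(-8.3)]
136 [580. 105.] 28.5 [np.float64(0.1), np.float64(-0.1), np.float64(-9.2)]
144 [573.  98.] 26.7 [np.float64(-0.5), np.float64(-0.1), np.float64(-9.9)]
152 [567.  92.] 25.6 [np.float64(-1.2), np.float64(-0.1), np.float64(-10.5)]
```

View pics/m_scene.png

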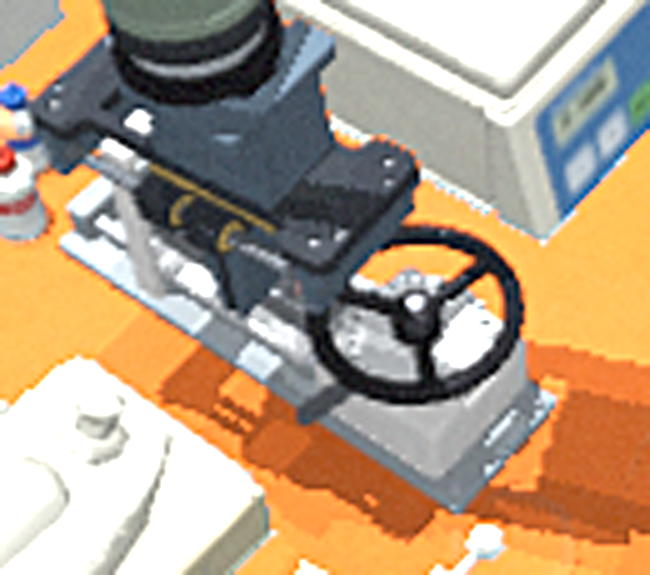

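```bash
python3 -m handwheel '[[0,[-0.1,-0.1,-1.2],0],[0,[0.1,-0.1,-2.2],0],[0,[0.3,-0.1,-2.6],0],[0,[0.4,-0.1,-3.0],0],[0,[0.6,-0.1,-3.7],0],[0,[0.7,-0.1,-4.4],0],[0,[0.8,-0.1,-5.1],0],[0,[0.9,-0.1,-5.5],0],[0,[0.9,-0.1,-5.5],0]]'; python3 look.py n scene wrist
python3 - <<'E'
from wp import *
for g in (0,):rows(range(88,200,8),z=110)
E
```

```text
time_s: 8.9
ee_pos: [587.7, 141.8, 109.9]
ee_rot: [-90.3, 1.8, 0.1]
force: [-1.1, 2.5, 1.3]
gripper_width: 0.2
[587.7 141.8 109.9] [-1.1  2.5  1.3] 8.9
at [588.1 141.8 110. ]
88 [587. 153.] 28.8 [np.float64(-0.1), np.float64(-0.0), np.float64(1.1)]
96 [589. 146.] 30.0 [np.float64(0.1), np.float64(-0.0), np.float64(0.4)]
104 [591. 140.] 31.9 [np.float64(0.3), np.float64(-0.0), np.float64(-0.2)]
112 [591. 132.] 33.0 [np.float64(0.3), np.float64(-0.0), np.float64(-1.0)]
120 [590. 123.] 32.7 [np.float64(0.2), np.float64(-0.0), np.float64(-1.9)]
128 [586. 114.] 31.1 [np.float64(-0.2), np.float64(-0.0), np.float64(-2.8)]
136 [580. 105.] 28.5 [np.float64(-0.8), np.float64(-0.0), np.float64(-3.7)]
144 [573.  98.] 26.7 [np.float64(-1.5), np.float64(-0.0), np.float64(-4.4)]
152 [567.  92.] 25.6 [np.float64(-2.2), np.float64(-0.0), np.float64(-5.0)]
160 [559.  87.] 25.1 [np.float64(-2.9), np.float64(-0.0), np.float64(-5.5)]
168 [552.  84.] 25.0 [np.float64(-3.6), np.float64(-0.0), np.float64(-5.8)]
176 [545.  81.] 25.5 [np.float64(-4.3), np.float64(-0.0), np.float64(-6.1)]
184 [538.  79.] 26.5 [np.float64(-5.0), np.float64(-0.0), np.float64(-6.3)]
192 [531.  78.] 28.1 [np.float64(-5.7), np.float64(-0.0), np.float64(-6.4)]
```

View pics/n_scene.png

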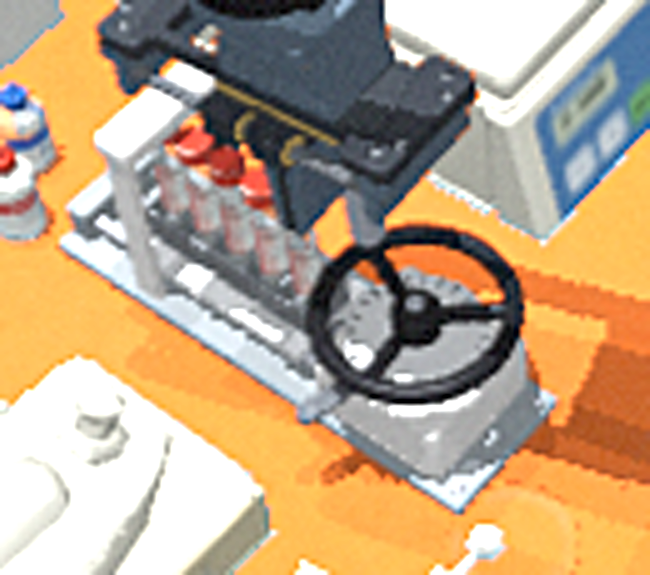

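View pics/n_wrist.png

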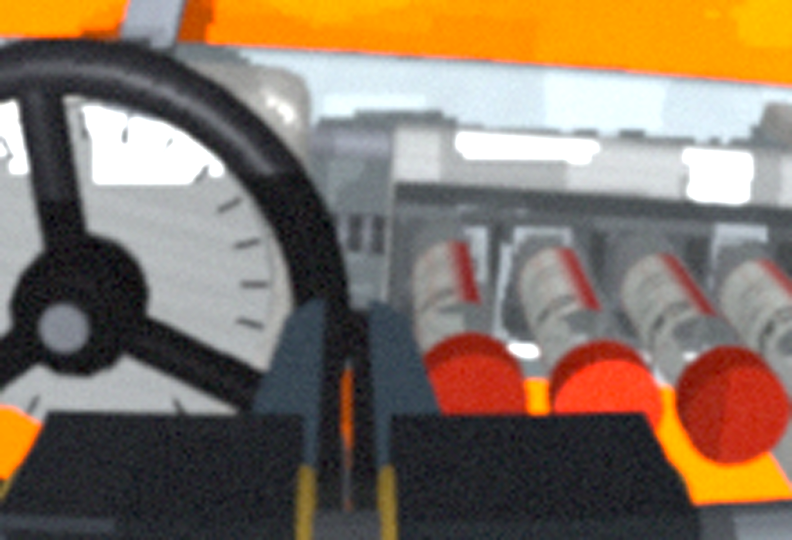

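The scene view shows the wheel near 100°. The handle is behind the rim at (365,215), the fingers are just behind it with 2.5 N, and they are clear of the red caps. Next comes the corner section.

```bash
python3 -m handwheel '[[0,[0.2,0,-0.5],0],[0,[0.3,0,-1.0],0],[0,[0.2,0,-1.5],0],[0,[0.2,0,-1.9],0],[0,[0,0,-2.4],0],[0,[-0.2,0,-2.8],0],[0,[-0.5,0,-3.3],0],[0,[-0.5,0,-3.3],0]]'; python3 look.py o scene wrist
python3 - <<'E'
from wp import *
for g in (0,):rows(range(120,232,8),z=110)
E
```

```text
time_s: 9.8
ee_pos: [582.5, 107.6, 110.4]
ee_rot: [-90.4, 1.8, 0.1]
force: [2.2, -0.1, 3.5]
gripper_width: 0.3
[582.5 107.6 110.4] [ 2.2 -0.1  3.5] 9.8
at [582.5 107.7 110.3]
120 [590. 123.] 32.7 [np.float64(0.7), np.float64(0.0), np.float64(1.5)]
128 [586. 114.] 31.1 [np.float64(0.4), np.float64(0.0), np.float64(0.6)]
136 [580. 105.] 28.5 [np.float64(-0.2), np.float64(0.0), np.float64(-0.3)]
144 [573.  98.] 26.7 [np.float64(-0.9), np.float64(0.0), np.float64(-1.0)]
152 [567.  92.] 25.6 [np.float64(-1.6), np.float64(0.0), np.float64(-1.6)]
160 [559.  87.] 25.1 [np.float64(-2.3), np.float64(0.0), np.float64(-2.0)]
168 [552.  84.] 25.0 [np.float64(-3.0), np.float64(0.0), np.float64(-2.4)]
176 [545.  81.] 25.5 [np.float64(-3.8), np.float64(0.0), np.float64(-2.7)]
184 [538.  79.] 26.5 [np.float64(-4.5), np.float64(0.0), np.float64(-2.9)]
192 [531.  78.] 28.1 [np.float64(-5.1), np.float64(0.0), np.float64(-3.0)]
200 [525.  77.] 30.6 [np.float64(-5.8), np.float64(0.0), np.float64(-3.1)]
208 [518.  77.] 32.5 [np.float64(-6.4), np.float64(0.0), np.float64(-3.1)]
216 [510.  79.] 33.0 [np.float64(-7.2), np.float64(0.0), np.float64(-2.9)]
224 [502.  83.] 32.3 [np.float64(-8.1), np.float64(0.0), np.float64(-2.5)]
```

View pics/o_scene.png

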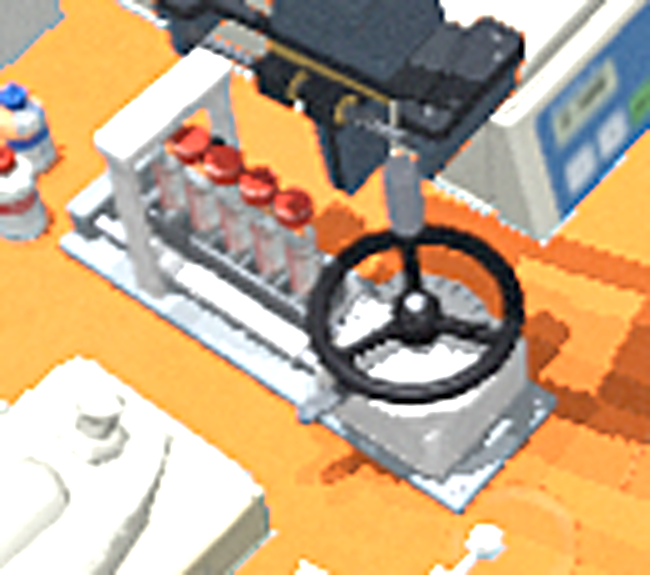

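View pics/o_wrist.png

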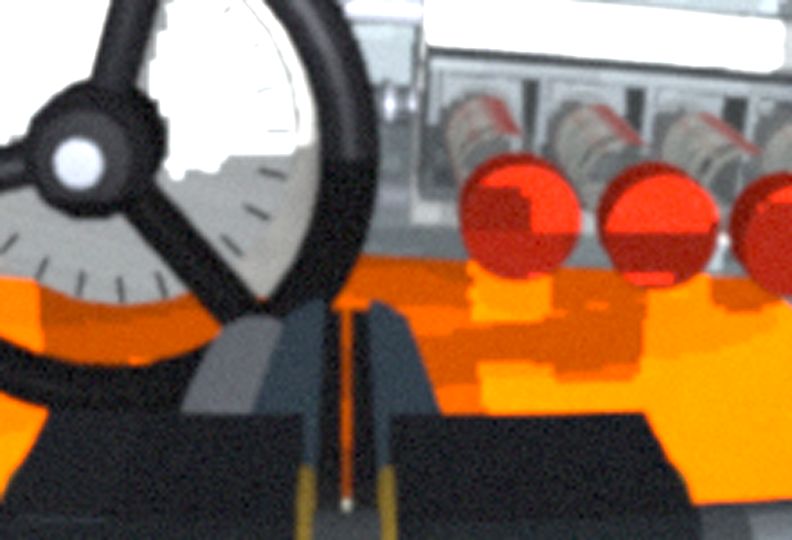

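```bash
python3 -m handwheel '[[0,[-0.3,0,-0.4],0],[0,[-0.9,0,-1.0],0],[0,[-1.6,0,-1.6],0],[0,[-2.3,0,-2.0],0],[0,[-3.0,0,-2.4],0],[0,[-3.8,0,-2.7],0],[0,[-4.5,0,-2.9],0],[0,[-4.5,0,-2.9],0]]'; python3 look.py p scene wrist
python3 - <<'E'
from wp import *
for g in (0,):rows(range(168,280,8),z=110)
E
```

```text
time_s: 10.7
ee_pos: [535.9, 78.2, 112.1]
ee_rot: [-90.5, 1.9, 0.1]
force: [1.2, 1.5, 2.2]
gripper_width: 0.7
[535.9  78.2 112.1] [1.2 1.5 2.2] 10.7
at [536.2  78.  111.8]
168 [552.  84.] 25.0 [np.float64(1.6), np.float64(0.2), np.float64(0.6)]
176 [545.  81.] 25.5 [np.float64(0.9), np.float64(0.2), np.float64(0.3)]
184 [538.  79.] 26.5 [np.float64(0.2), np.float64(0.2), np.float64(0.1)]
192 [531.  78.] 28.1 [np.float64(-0.5), np.float64(0.2), np.float64(-0.0)]
200 [525.  77.] 30.6 [np.float64(-1.1), np.float64(0.2), np.float64(-0.1)]
208 [518.  77.] 32.5 [np.float64(-1.8), np.float64(0.2), np.float64(-0.1)]
216 [510.  79.] 33.0 [np.float64(-2.6), np.float64(0.2), np.float64(0.1)]
224 [502.  83.] 32.3 [np.float64(-3.4), np.float64(0.2), np.float64(0.5)]
232 [494.  89.] 30.4 [np.float64(-4.2), np.float64(0.2), np.float64(1.1)]
240 [487.  96.] 29.0 [np.float64(-4.9), np.float64(0.2), np.float64(1.8)]
248 [482. 103.] 28.2 [np.float64(-5.4), np.float64(0.2), np.float64(2.5)]
256 [477. 110.] 28.0 [np.float64(-5.9), np.float64(0.2), np.float64(3.2)]
264 [474. 117.] 28.4 [np.float64(-6.2), np.float64(0.2), np.float64(3.9)]
272 [472. 124.] 29.3 [np.float64(-6.5), np.float64(0.2), np.float64(4.6)]
```

View pics/p_scene.png

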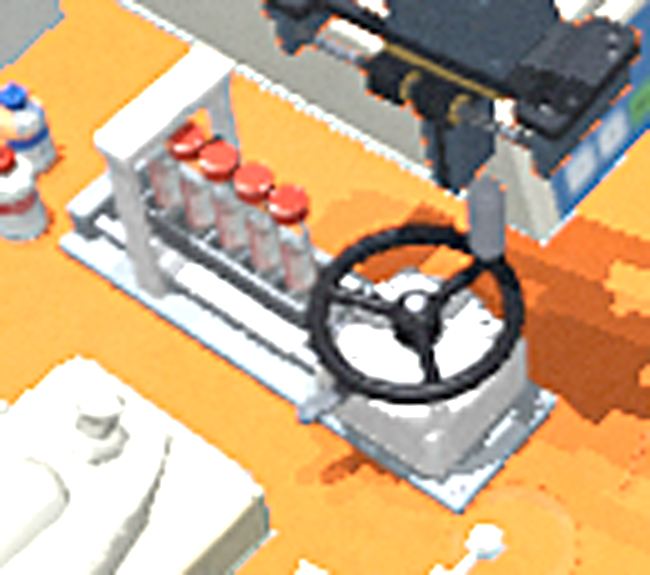

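View pics/p_wrist.png

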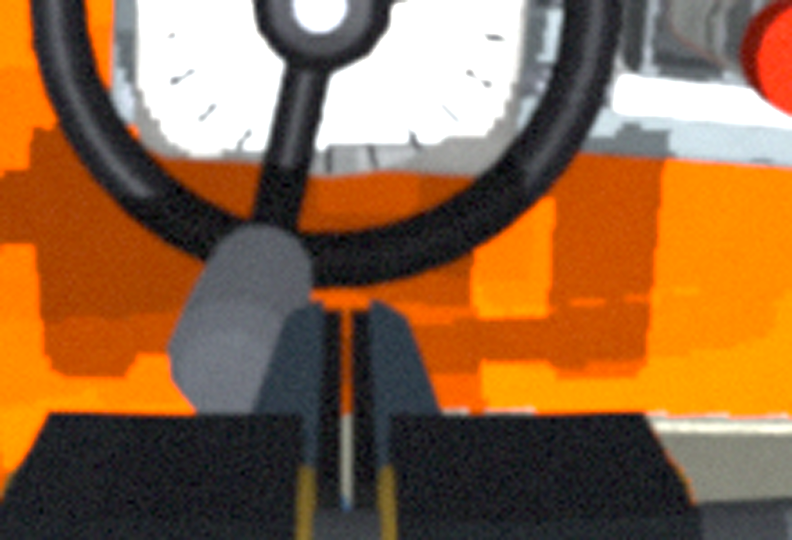

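The wheel is near 180° with about 3 N on the tool; the handle stands left of the fingers at (240,310) in the wrist view. Carrying on.

```bash
python3 -m handwheel '[[0,[-0.5,0.1,-0.1],0],[0,[-1.1,0.2,-0.2],0],[0,[-1.8,0.2,-0.2],0],[0,[-2.6,0.2,0],0],[0,[-3.4,0.2,0.4],0],[0,[-3.8,0.2,0.7],0],[0,[-3.8,0.2,0.7],0]]'; python3 look.py q scene wrist
python3 - <<'E'
from wp import *
for g in (0,):rows(range(216,304,8),z=110)
E
```

```text
time_s: 11.5
ee_pos: [500.3, 85.4, 112.0]
ee_rot: [-90.5, 1.6, 0.1]
force: [3.4, -0.8, 2.2]
gripper_width: 0.6
[500.3  85.4 112. ] [ 3.4 -0.8  2.2] 11.5
at [499.6  84.6 111.6]
216 [510.  79.] 33.0 [np.float64(1.1), np.float64(0.2), np.float64(-0.6)]
224 [502.  83.] 32.3 [np.float64(0.2), np.float64(0.2), np.float64(-0.2)]
232 [494.  89.] 30.4 [np.float64(-0.6), np.float64(0.2), np.float64(0.4)]
240 [487.  96.] 29.0 [np.float64(-1.2), np.float64(0.2), np.float64(1.1)]
248 [482. 103.] 28.2 [np.float64(-1.8), np.float64(0.2), np.float64(1.8)]
256 [477. 110.] 28.0 [np.float64(-2.2), np.float64(0.2), np.float64(2.5)]
264 [474. 117.] 28.4 [np.float64(-2.5), np.float64(0.2), np.float64(3.3)]
272 [472. 124.] 29.3 [np.float64(-2.8), np.float64(0.2), np.float64(4.0)]
280 [470. 131.] 30.9 [np.float64(-3.0), np.float64(0.2), np.float64(4.7)]
288 [469. 138.] 32.6 [np.float64(-3.1), np.float64(0.2), np.float64(5.4)]
296 [469. 146.] 33.0 [np.float64(-3.0), np.float64(0.2), np.float64(6.2)]
```

View pics/q_scene.png

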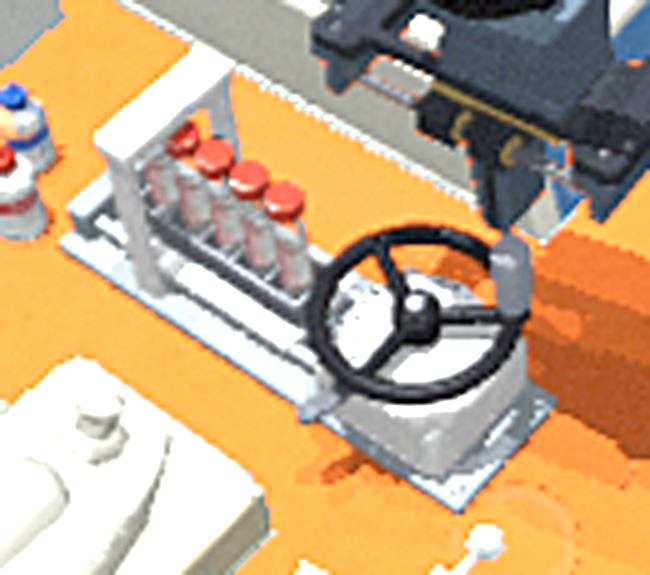

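View pics/q_wrist.png

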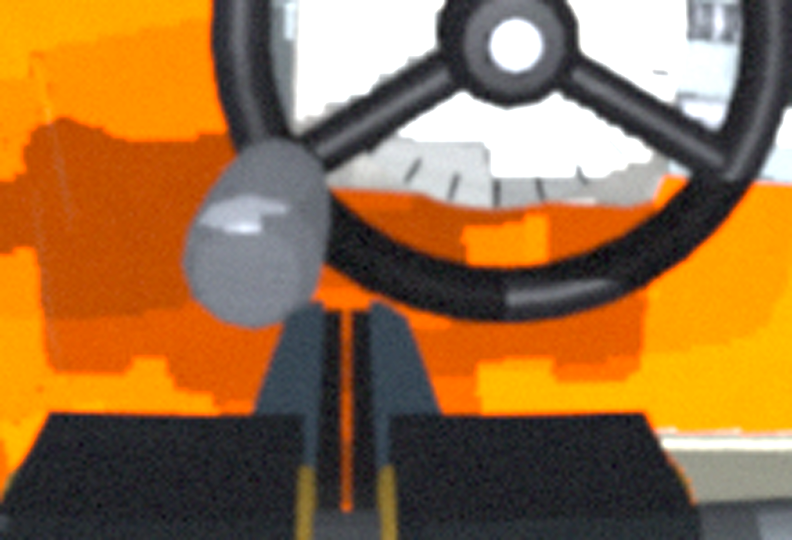

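```bash
python3 -m handwheel '[[0,[-0.3,0.1,0],0],[0,[-0.7,0.2,0.4],0],[0,[-1.2,0.2,1.1],0],[0,[-1.8,0.2,1.8],0],[0,[-2.2,0.2,2.5],0],[0,[-2.5,0.2,3.3],0],[0,[-2.8,0.2,4.0],0],[0,[-2.8,0.2,4.0],0]]'; python3 look.py r scene wrist
python3 - <<'E'
from wp import *
for g in (0,):rows(range(256,352,8),z=110)
E
```

```text
time_s: 12.4
ee_pos: [470.0, 125.2, 109.7]
ee_rot: [-90.6, 1.9, 0.2]
force: [0.5, -0.5, -0.3]
gripper_width: 0.8
[470.  125.2 109.7] [ 0.5 -0.5 -0.3] 12.4
at [470.1 125.1 109.7]
256 [477. 110.] 28.0 [np.float64(0.7), np.float64(-0.0), np.float64(-1.5)]
264 [474. 117.] 28.4 [np.float64(0.4), np.float64(-0.0), np.float64(-0.8)]
272 [472. 124.] 29.3 [np.float64(0.2), np.float64(-0.0), np.float64(-0.1)]
280 [470. 131.] 30.9 [np.float64(-0.0), np.float64(-0.0), np.float64(0.6)]
288 [469. 138.] 32.6 [np.float64(-0.1), np.float64(-0.0), np.float64(1.3)]
296 [469. 146.] 33.0 [np.float64(-0.1), np.float64(-0.0), np.float64(2.1)]
304 [472. 155.] 32.1 [np.float64(0.2), np.float64(-0.0), np.float64(3.0)]
312 [477. 165.] 29.7 [np.float64(0.7), np.float64(-0.0), np.float64(4.0)]
320 [483. 173.] 27.5 [np.float64(1.3), np.float64(-0.0), np.float64(4.8)]
328 [490. 179.] 26.1 [np.float64(2.0), np.float64(-0.0), np.float64(5.4)]
336 [497. 185.] 25.3 [np.float64(2.7), np.float64(-0.0), np.float64(5.9)]
344 [504. 189.] 25.0 [np.float64(3.4), np.float64(-0.0), np.float64(6.4)]
```

View pics/r_scene.png

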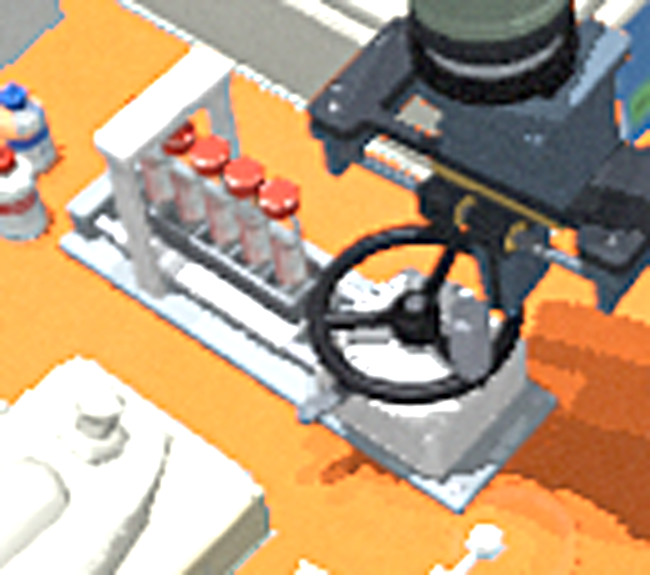

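View pics/r_wrist.png

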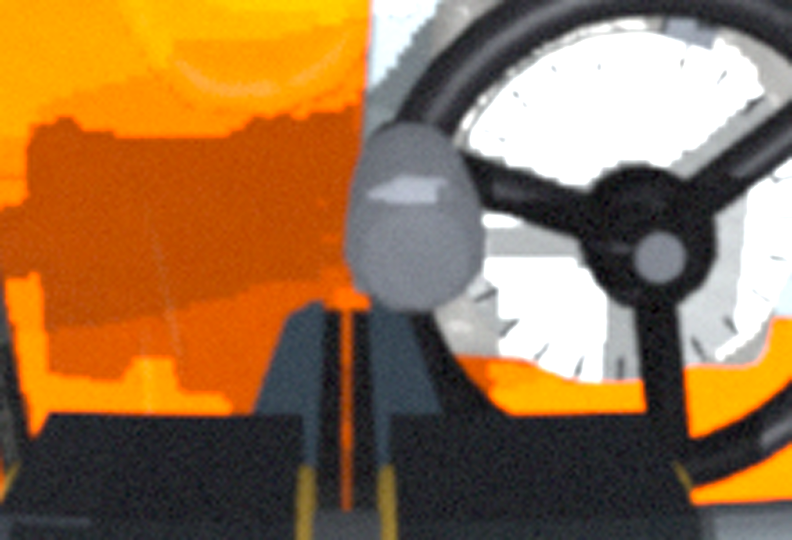

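About 270° is done. The handle is ahead of the fingers at (415,220) in the wrist view. Next is the last corner section, and I'll stop short of the mark.

```bash
python3 -m handwheel '[[0,[0,0,0.4],0],[0,[-0.1,0,0.9],0],[0,[-0.2,0,1.3],0],[0,[-0.2,0,2.0],0],[0,[0.0,0,2.8],0],[0,[0.4,0,3.5],0],[0,[0.7,0,4.0],0],[0,[1.0,0,4.4],0],[0,[1.0,0,4.4],0]]'; python3 look.py s scene wrist
python3 - <<'E'
from wp import *
for g in (0,):rows(range(304,364,8),z=110)
E
```

```text
time_s: 13.4
ee_pos: [480.7, 170.3, 108.9]
ee_rot: [-90.5, 1.9, 0.2]
force: [-2.1, 0.7, 0.2]
gripper_width: 0.5
[480.7 170.3 108.9] [-2.1  0.7  0.2] 13.4
at [480.7 170.  109. ]
304 [472. 155.] 32.1 [np.float64(-0.9), np.float64(-0.1), np.float64(-1.5)]
312 [477. 165.] 29.7 [np.float64(-0.4), np.float64(-0.1), np.float64(-0.5)]
320 [483. 173.] 27.5 [np.float64(0.3), np.float64(-0.1), np.float64(0.3)]
328 [490. 179.] 26.1 [np.float64(0.9), np.float64(-0.1), np.float64(0.9)]
336 [497. 185.] 25.3 [np.float64(1.6), np.float64(-0.1), np.float64(1.4)]
344 [504. 189.] 25.0 [np.float64(2.4), np.float64(-0.1), np.float64(1.9)]
352 [512. 192.] 25.2 [np.float64(3.1), np.float64(-0.1), np.float64(2.2)]
360 [519. 194.] 25.9 [np.float64(3.8), np.float64(-0.1), np.float64(2.4)]
```

View pics/s_scene.png

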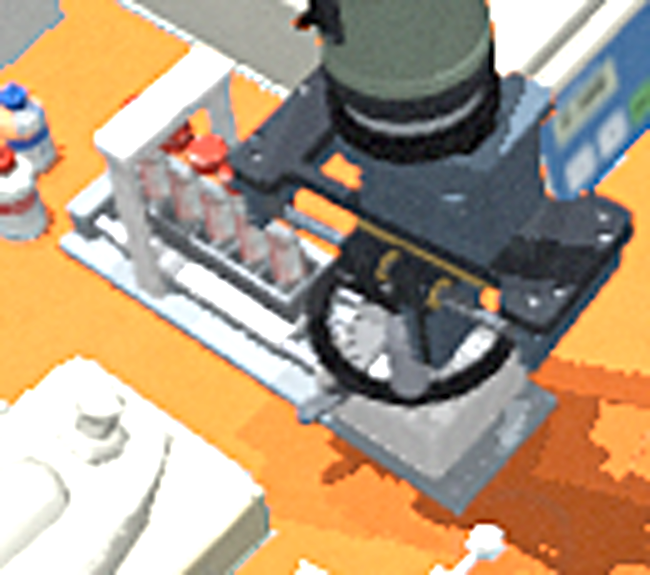

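View pics/s_wrist.png

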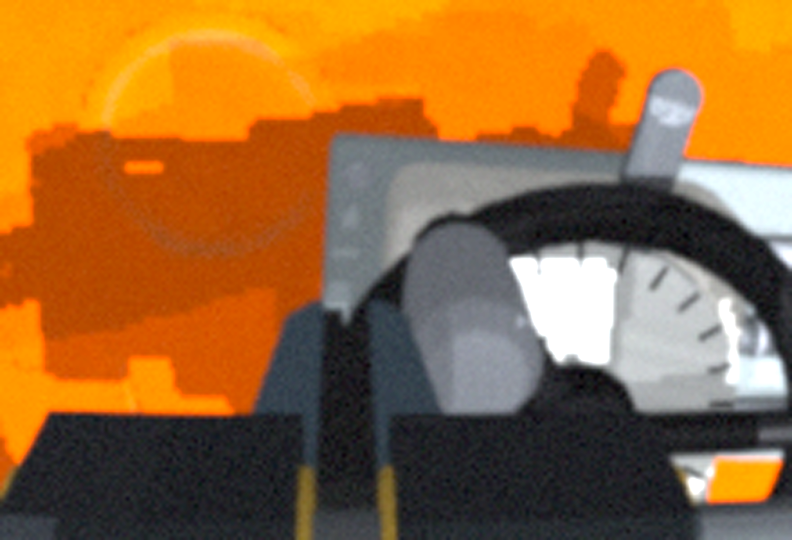

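```bash
python3 -m handwheel '[[0,[0.3,0,0.3],0],[0,[0.6,0,0.6],0],[0,[0.9,0,0.9],0],[0,[1.3,0,1.2],0],[0,[1.6,0,1.4],0],[0,[2.0,0,1.7],0],[0,[2.2,0,1.8],0],[0,[2.2,0,1.8],0]]'; python3 look.py t scene wrist
python3 - <<'E'
from wp import *
for g in (0,):rows(range(328,364,4),z=110)
E
```

```text
time_s: 14.3
ee_pos: [503.1, 188.4, 107.9]
ee_rot: [-90.4, 1.8, 0.2]
force: [-2.2, -0.3, -0.4]
gripper_width: 0.6
[503.1 188.4 107.9] [-2.2 -0.3 -0.4] 14.3
at [503.  188.4 108. ]
328 [490. 179.] 26.1 [np.float64(-1.3), np.float64(-0.2), np.float64(-0.9)]
332 [493. 182.] 25.6 [np.float64(-1.0), np.float64(-0.2), np.float64(-0.6)]
336 [497. 185.] 25.3 [np.float64(-0.6), np.float64(-0.2), np.float64(-0.4)]
340 [501. 187.] 25.1 [np.float64(-0.2), np.float64(-0.2), np.float64(-0.2)]
344 [504. 189.] 25.0 [np.float64(0.1), np.float64(-0.2), np.float64(0.0)]
348 [508. 190.] 25.0 [np.float64(0.5), np.float64(-0.2), np.float64(0.2)]
352 [512. 192.] 25.2 [np.float64(0.8), np.float64(-0.2), np.float64(0.3)]
356 [515. 193.] 25.5 [np.float64(1.2), np.float64(-0.2), np.float64(0.5)]
360 [519. 194.] 25.9 [np.float64(1.6), np.float64(-0.2), np.float64(0.6)]
```

View pics/t_wrist.png

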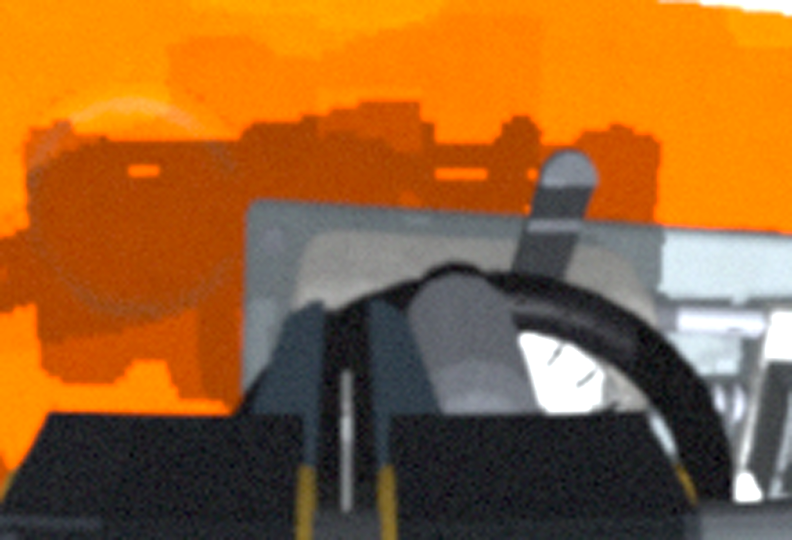

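Run:
```python
from wp import *
m=vision.camera_model("wrist");f=lambda x,y:(180+(x+.5)/3.6-.5,150+(y+.5)/3.6-.5)
for (x,y),z in (((460,276),98),((462,325),98),((568,178),70)):
    P=fonz(m,*f(x,y),z);d=P[:2]-np.array([529.5,137]);print(P,np.hypot(*d),np.degrees(np.arctan2(d[1],d[0])))
```

```text
[524.4 196.2  98. ] 59.41927296761547 94.92379719118352
[525.1 186.2  98. ] 49.396356140913866 95.1104175610312
[548.7 208.7  70. ] 74.22620830946438 75.0089152782013
```

The handle measures a bearing of 95° against 75° for the tongue, so about 20° remains. I'll push about 15°, then look clear.

```bash
python3 -m handwheel '[[0,[0.3,-0.1,0.1],0],[0,[0.6,-0.2,0.3],0],[0,[0.8,-0.2,0.3],0],[0,[1.0,-0.2,0.4],0],[0,[1.1,-0.2,0.4],0],[0,[1.1,-0.2,0.4],0],[0,[-0.5,-0.2,0.4],0],[0,[-2,-0.2,0.4],0],[0,[-4,-0.2,0.4],0],[0,[-4,-0.2,0.4],0]]'; python3 look.py u scene wrist top
```

```text
time_s: 15.4
ee_pos: [462.7, 192.7, 111.7]
ee_rot: [-90.4, 1.7, 0.2]
force: [0.2, 0.0, -0.1]
gripper_width: 0.5
[462.7 192.7 111.7] [ 0.2  0.  -0.1] 15.4
```

View pics/u_wrist.png

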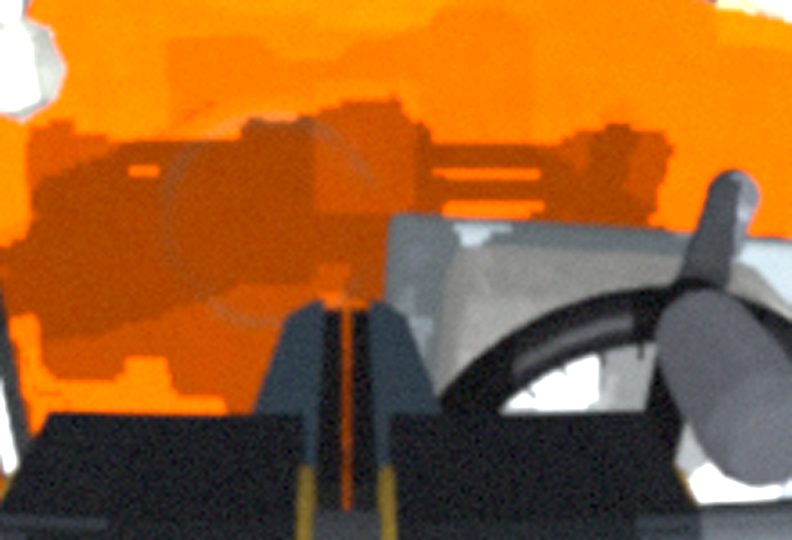

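View pics/u_top.png

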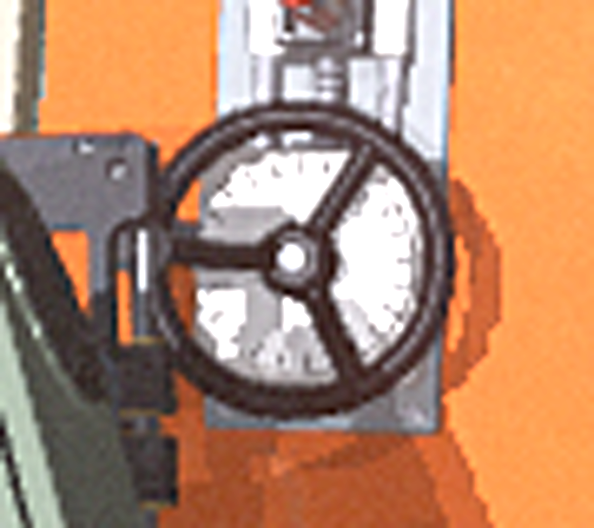

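View pics/u_scene.png

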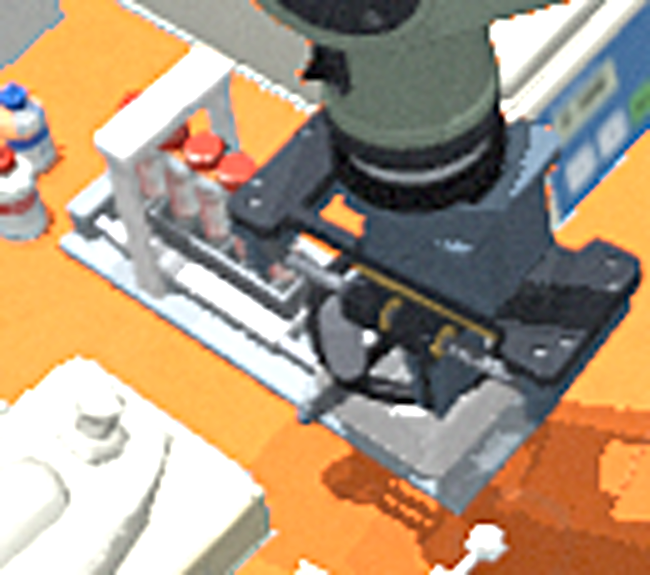

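```bash
cat > ang.py <<'E'
from wp import *
def spokes(im,c=np.array([532.9,136.4])):
    g=im.max(axis=2).astype(np.float32)
    th=np.arange(0,360,.25)
    acc=[]
    for r in np.arange(24,44,2):
        pts=np.array([proj("top",[c[0]+r*np.cos(np.radians(t)),c[1]+r*np.sin(np.radians(t)),92]) for t in th],np.float32)
        acc.append(cv2.remap(g,pts[:,0].reshape(1,-1),pts[:,1].reshape(1,-1),cv2.INTER_CUBIC)[0])
    return th,np.array(acc)
def report(im):
    th,a=spokes(im);w=np.clip(130-a,0,60).mean(0)   # darkness
    k=24;sm=np.array([w[np.arange(i-k,i+k+1)%len(w)].sum() for i in range(len(w))])
    out=[];s=sm.copy()
    for _ in range(4):
        i=s.argmax();idx=np.arange(i-40,i+41);ww=w[idx%len(w)];out.append((round(float((idx*ww).sum()/ww.sum()*.25)%360,1),int(s[i])));s[(np.arange(i-100,i+101))%len(s)]=-1
    return sorted(out)
if __name__=="__main__":
    print("start",report(cv2.imread("pics/a_top.png")))
    im=vision.grab_frame("top")[:,:,::-1];print("now",report(im))
E
python3 ang.py
```

```text
Traceback (most recent call last):
  File "ang.py", line 18, in <module>
    print("start",report(cv2.imread("pics/a_top.png")))
                  ~~~~~~^^^^^^^^^^^^^^^^^^^^^^^^^^^^^^
  File "ang.py", line 11, in report
    th,a=spokes(im);w=np.clip(130-a,0,60).mean(0)   # darkness
         ~~~~~~^^^^
  File "ang.py", line 7, in spokes
    pts=np.array([proj("top",[c[0]+r*np.cos(np.radians(t)),c[1]+r*np.sin(np.radians(t)),92]) for t in th],np.float32)
                  ~~~~^^^^^^^^^^^^^^^^^^^^^^^^^^^^^^^^^^^^^^^^^^^^^^^^^^^^^^^^^^^^^^^^^^^^^^
  File "h.py", line 10, in proj
    m=vision.camera_model(name);E=np.array(m['extrinsics']);f=210/np.tan(np.radians(m['fov_y']/2))
ValueError: time passes only in moves, steps and waits
```

```bash
python3 - <<'E'
s=open('h.py').read()
s=s.replace("def onz","from functools import lru_cache\n@lru_cache\ndef cm(n): return vision.camera_model(n)\ndef onz",1).replace('vision.camera_model(name)','cm(name)')
open('h.py','w').write(s)
E
python3 ang.py; python3 -c "
from workcell import state;print(state()['time_s'])"
```

```text
start [(77.2, 2844), (196.7, 2824), (314.0, 2865), (349.8, 427)]
now [(84.4, 2940), (107.8, 748), (205.5, 2940), (323.6, 2795)]
15.6
```

```bash
python3 -m handwheel '[[0,[2,0.1,0.1],0],[0,[4,0.2,0.1],0],[0,[4.8,0.2,0.1],0],[0,[5.2,0.2,0.1],0],[0,[5.5,0.2,0.1],0],[0,[5.7,0.2,0.1],0],[0,[5.8,0.2,0.1],0],[0,[5.8,0.2,0.1],0]]'; python3 ang.py; python3 look.py v wrist
```

```text
time_s: 16.4
ee_pos: [522.3, 194.1, 107.9]
ee_rot: [-90.3, 1.7, 0.2]
force: [-3.4, 2.7, 0.9]
gripper_width: 0.5
start [(77.2, 2844), (196.7, 2824), (314.0, 2865), (349.8, 427)]
now [(76.2, 2940), (121.2, 872), (195.8, 2940), (315.3, 2912)]
[522.3 194.  107.9] [-3.6  2.3  1. ] 16.45
```

View pics/v_wrist.png

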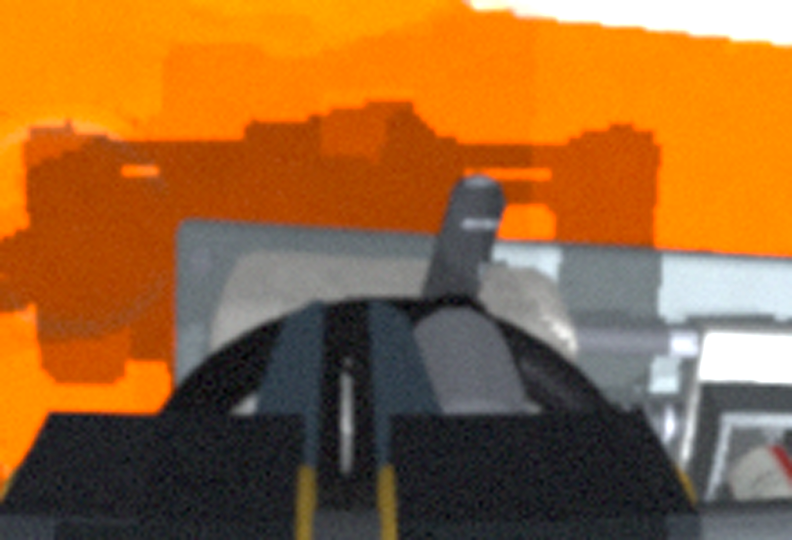

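The spokes match the start within about 1°. I'll back straight off, lift and clear out of the views to verify.

```bash
python3 -m handwheel '[[0,[-1,0,0],0],[0,[-3,0,0],0],[0,[-5,-2,0],0],[0,[-7,-5,0],0],[0,[-8,-9,-3],0],[0,[-9,-13,-7],0],[0,[-10,-17,-11],0],[0,[-11,-18,-16],0],[0,[-12,-18,-21],0],[0,[-12,-18,-26],0]]'; python3 -m handwheel '[[0,[-0.5,0,-4],0],[0,[-1,0,-8],0],[0,[-2,0,-12],0],[0,[-3,0,-16],0],[0,[-3,0,-20],0],[0,[-3,0,-20],0]]'; python3 ang.py; python3 look.py w scene top
```

```text
time_s: 17.5
ee_pos: [408.7, -51.7, 294.1]
ee_rot: [-90.5, 1.4, 0.2]
force: [2.2, -0.3, -0.5]
gripper_width: 0.5
time_s: 18.1
ee_pos: [378.9, -256.5, 296.4]
ee_rot: [-90.8, 1.3, -0.1]
force: [-0.3, 0.9, -0.6]
gripper_width: 0.5
start [(77.2, 2844), (196.7, 2824), (314.0, 2865), (349.8, 427)]
now [(77.4, 2806), (197.1, 2792), (314.5, 2761), (346.9, 345)]
[ 378.9 -254.   296.4] [-0.3 -0.2 -1.3] 18.15
```

View pics/w_top.png

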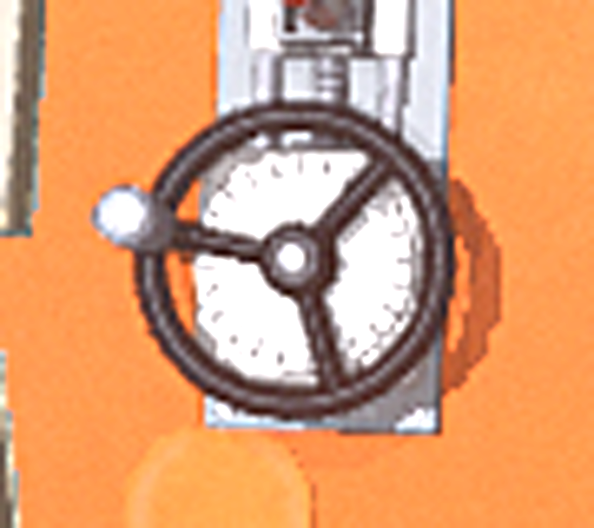

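View pics/w_scene.png

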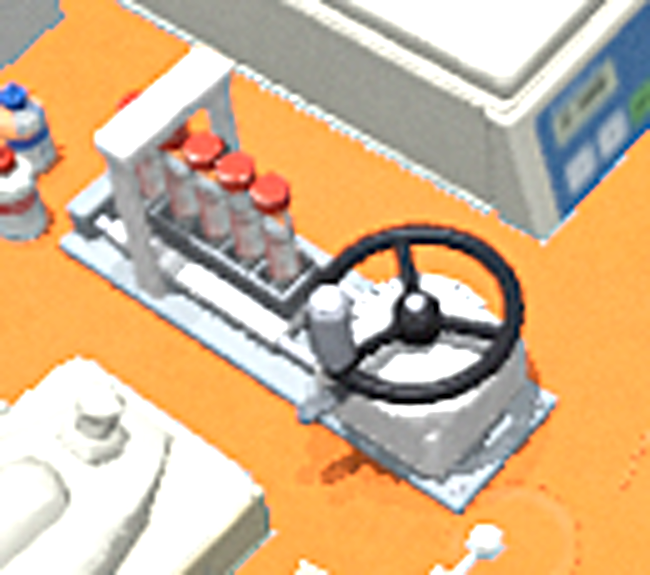

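The handle is over the tongue again (0.2 to 0.5° short by the spokes), and the red caps have moved one spacing along. I'll check the loose things, then hand in.

Run:
```python
from wp import *
a=cv2.imread("pics/a_scene.png");b=vision.grab_frame("scene")[:,:,::-1]
d=(cv2.absdiff(a,b).max(axis=2)>60).astype(np.uint8);d=cv2.morphologyEx(d,cv2.MORPH_OPEN,np.ones((2,2)))
n,l,s,c=cv2.connectedComponentsWithStats(d)
print([list(map(int,s[i])) for i in range(1,n) if s[i,4]>6])
cv2.imwrite("pics/x.png",b)
```

```text
[[364, 0, 17, 15, 187], [477, 0, 15, 18, 176], [542, 0, 2, 4, 8], [541, 5, 2, 4, 8], [537, 10, 5, 13, 27], [512, 15, 3, 6, 12], [465, 18, 10, 13, 66], [531, 24, 29, 36, 714], [368, 27, 7, 6, 28], [552, 28, 8, 11, 37], [462, 40, 6, 5, 20], [476, 40, 29, 60, 913], [488, 40, 43, 69, 1898], [464, 46, 3, 4, 10], [369, 51, 35, 23, 456], [438, 60, 33, 95, 624], [405, 66, 3, 3, 7], [381, 71, 27, 22, 190], [372, 73, 8, 9, 45], [342, 78, 80, 40, 585], [379, 83, 4, 6, 16], [363, 97, 27, 36, 458], [472, 109, 4, 4, 8], [514, 109, 4, 4, 11], [478, 111, 4, 7, 14], [488, 115, 6, 8, 20], [483, 116, 4, 4, 13], [500, 123, 5, 5, 14], [491, 127, 17, 36, 225], [478, 132, 4, 5, 11], [489, 138, 4, 3, 9], [475, 143, 3, 4, 10], [464, 148, 4, 4, 8], [476, 149, 3, 4, 8], [476, 159, 3, 3, 7], [452, 162, 3, 4, 10], [463, 163, 3, 4, 8], [460, 164, 34, 80, 405], [468, 166, 5, 6, 12], [456, 169, 8, 10, 33], [346, 173, 5, 5, 21], [472, 179, 4, 5, 11], [446, 187, 4, 7, 15], [469, 186, 3, 3, 7], [452, 193, 4, 9, 22], [341, 195, 17, 10, 66], [447, 199, 4, 3, 9], [415, 203, 13, 30, 150], [469, 204, 3, 3, 8], [357, 206, 1
[... 488 characters left out ...]
 10], [454, 259, 4, 5, 13], [218, 261, 4, 4, 11], [437, 260, 4, 3, 10], [392, 265, 16, 51, 179], [419, 266, 3, 3, 8], [452, 268, 2, 4, 8], [424, 270, 3, 4, 10], [443, 273, 6, 4, 14], [416, 275, 4, 3, 10], [448, 275, 6, 15, 35], [421, 276, 3, 3, 8], [433, 277, 7, 5, 18], [411, 280, 8, 8, 25], [443, 280, 4, 4, 8], [449, 291, 5, 9, 18], [418, 293, 4, 4, 11], [427, 295, 4, 4, 8], [438, 295, 4, 7, 18], [442, 294, 4, 5, 16], [410, 296, 4, 5, 11], [416, 296, 3, 3, 7], [424, 301, 5, 7, 19], [511, 304, 2, 6, 12], [447, 307, 2, 7, 14], [401, 310, 15, 11, 110], [434, 311, 3, 4, 10], [494, 311, 24, 33, 372], [399, 325, 5, 7, 25], [471, 344, 21, 18, 194], [398, 346, 51, 24, 475], [398, 351, 37, 29, 401]]
```

View pics/x.png

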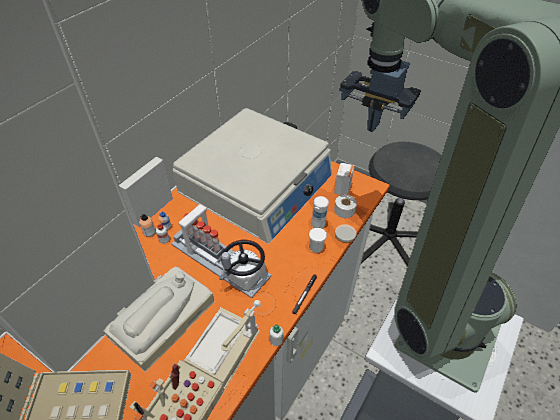

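Loose items are where they were. The only differences at the carton and label roll, near (346,175) and (341,195), are the arm's shadow. Handing in.

```bash
python3 -c "
from workcell import job,state
print(state()['force'].round(1),state()['qvel'].round(1));print(job.job_done())"
```

```text
[ 0.1 -0.3 -0.7] [ 1.  -0.3  0.   0.1  0.2 -0.2]
the job is handed in; nothing more can be done
None
```

I pushed the hand wheel one full clockwise turn by its handle with the shut fingers, in stages. I then took the hand clear and handed the job in at about 18 s.

**Last checks**
- **Wheel:** in the top view, the three spokes stand 0.2 to 0.5° short of their starting bearings. The handle is over the index tongue again.
- **Vials:** in the pictures, the vial row has moved one spacing along the rails.
- **Loose things:** all stand where they were. Some pixels differ at the carton and the label roll; I took these for the arm's shadow.

**What did not go smoothly**
- **First pass missed:** the fingertips turned out to be about 20 mm above the reported tool point, so they passed over the handle without touching it. I went lower and tried again.
- **Hard press at about 60°:** the slanted finger face pressed sideways on the handle with about 29 N, partly against the turn. I backed off and came in behind the handle. The wheel pictures before and after show no backward motion, but I could not rule out a very small one. After that the measured forces stayed below about 5 N.
- **Readings with the hand in place:** just before I backed away, the spokes disagreed with each other by about 1° either way. The clear view afterwards settled it.

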